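# Close two split plaster moulds with their own halves

### The arm

A 7-joint arm with a two-finger parallel gripper is mounted at the origin on a cart in front of the work surface, level with it; the furniture and walls round the work are solid. World frame = base frame: x ahead of the robot, y to its left, z up, the work surface at z = 0. Lengths are in mm, angles in rad, forces in N, time in s.
With the tool pointing down it reaches from about 425 to 950 mm from the base axis. Payload 4.7 kg.
Tool frame: the origin (TCP) lies midway between the tips of the shut fingers; the grasp point (between the pads) lies 19 mm behind it; x points along the fingers, y is the direction in which the jaws open and shut, and the axes are right-handed (so a half turn about x gives the same grasp; the last joint's range is limited). The gripper opens to 87 mm and grips with 3 to 60 N. Pads are 19 mm wide; open, the fingers measure 117 mm over their backs; the gripper's body (75 mm by 190 mm) begins 51 mm behind the grasp point.
Start: joints at [-1.204, 0.469, -0.049, 1.532, 0.024, 1.141, -0.082], TCP at [260.206, 622.85, 222.573] pointing down, gripper open.
Joint ranges: [-2.59, 2.59], [-0.33, 1.99], [-1.39, 1.29], [0.1, 2.45], [-1.04, 4.18], [0.21, 1.99], [-2.66, 2.66]. Speed limits (rad/s): [2.57, 2.57, 3.14, 3.14, 3.14, 3.14, 3.14].

### API

Orientations are given as a unit quaternion [w, x, y, z].
In Python, from bench import bot gives the robot as it stands.
- The arm moves only by the tool send_rows, never from a script. Its argument "moves" is a list that holds one entry, the list of rows, each a list of 5 numbers: the gripper command: -1 is shut, 1 is fully open, values between are in proportion, then the shift along the world's x, y, z in units of 30 mm (1.0 is 30 mm), then the turn about the world's z in units of 6 degrees (1.0 is 6 degrees). In form: [[[fingers, x, y, z, roll], ...]]. A call has 1 to 10 rows; each row shifts and turns the pose as measured when the row begins; what a row does not reach is not made up. A row lasts 1/12 s, in which the tool goes at most 41.7 mm and 7.16 degrees, less where a joint would pass 70% of its speed; a pose out of reach is approached as far as the arm can. A call is refused whole if a number of a shift passes 1 or a number of a turn 1, either way. A call with a gripper value outside its range is refused whole. The fingers move at their own pace and stop on an object; "newtons" is the grip in N (left out, the last holds). Time passes only in rows, so rows that do not move let the fingers close. It gives the time, the measured TCP pose, the force and the opening at its end, in the units of the state.
- bot.get_obs(): the state, without advancing time (a new reading comes with each control period).
- bot.snapshot(name): name is "scene" or "top" or "wrist"; returns the picture (400x640x3 uint8, red, green, blue); there is no depth.
- bot.camera_params(name): a dict with "fovy" (degrees; the focal length in pixels is half the picture's height over the tangent of half this angle, whatever the lens; pixels are square), "cx", "cy" (the principal point, pixels), "dist_coeffs" ([k1, k2, p1, p2, k3] as OpenCV has them; the pictures are not rectified), "camera_from_world" (4x4, takes a point from world to camera coordinates); the wrist camera has in their place "mount" (4x4, takes a point from camera to tool coordinates, whose origin is the TCP and whose axes are the tool frame's). Camera axes: x right, y down, z forward; pixel columns grow to the right and rows downward; lengths in mm; the calibration is good to about 2 mm. A picture is of the moment at which its call begins: read the wrist's pose just before it. camera_params takes no time and is no camera call.
- bot.finish_job(): hands the job in, once; it reports no verdict.
The state is a dict: "t": time; "q": joint angles; "qvel": joint speeds; "joint_torque": joint torques, N m; "position": TCP position; "eef_rot": TCP orientation; "force": force on the tool from outside, world axes, zero at the start; "wrist_torque": the same for the moment, N m; "opening": opening from 0.0 (shut) to 1.0 (fully open).
Only numpy, scipy, OpenCV 4.12 (cv2) and the standard library are available. Lean on these libraries where they do the work, as an engineer would, in place of code of your own. Each camera call takes 0.05 s, during which the arm holds its last target.

### The job

Two split-mould halves are screwed to the bench, and three loose halves with wooden grips have been left about in front of them, in no order. Close each fixed half with the one loose half whose tongues and grooves are its counterpart, standing on the bench and pushed fully home so that the parting faces meet all along; the third loose half fits neither and is to be left standing on the bench, touching no other half. Let nothing tip over and leave the stump casts, the sanding block and the brush where they are.

Things in the scene. Friction and masses are not known exactly. Their poses are not given: they have to be found in the camera images.
- fixed_a: plaster mould half screwed down, 120 wide (y), 50 deep (x), 70 mm high. Origin: centre of underside. Parting face at x = -25 mm, looks to -x, half-round channel (radius 20) down its middle. Full-height keys: tongue 20 mm wide at y +40, groove at y -40. Closed when half_a's centre is at x -50, y 0 mm here, x axes parallel and pointing the same way.
- fixed_b: plaster mould half screwed down, same block, frame, channel and closed offset (x -50, y 0 mm, x axes alike, for half_b's centre) as fixed_a, but its keys are a groove at y +40 and a narrower tongue, 14 mm wide, at y -40 mm. All tongues are round-nosed and stand out 15 mm; all grooves are 18 mm deep and 4 mm wider than the tongue they take.
- half_a_mid (a point): loose plaster mould half, 120 wide (y), 50 deep (x), 70 mm high, 0.45 kg, on the bench. Point: block's centre, 35 mm up; z up. Parting face at x +25 mm, looks to +x. Keys: groove for a 20 mm tongue at y +40, tongue 20 wide at y -40: fits fixed_a. On top a wooden grip block, 40 (x) by 36 (y) by 42 mm high, top at 112 mm, centred at x -4, gripped from above.
- half_b_mid (a point): loose plaster mould half; block, point, frame and wooden grip block as half_a. Keys on its parting face (x +25 mm): tongue 14 mm wide at y +40 mm, groove for a 14 mm tongue at y -40 mm: fits fixed_b.
- half_c_mid (a point): loose plaster mould half; block, point, frame and wooden grip block as half_a. Keys on its parting face (x +25 mm): two tongues 17 mm wide at y +40 and -40 mm, no groove: fits neither fixed half, the odd one.
- stump_cast_a_mid (a point): the taller plaster stump cast, an upright round column 70 mm across and 155 mm high, a bystander; the point is at its centre
- stump_cast_b_mid (a point): the shorter plaster stump cast, an upright round column 67 mm across and 120 mm high, a bystander; the point is at its centre
- sanding_block_mid (a point): a brown sanding block, 62 x 100 x 34 mm (long along its y), a bystander; the point is at its centre
- flat_brush_mid (a point): a flat brush with a red handle, 36 x 225 x 13 mm (long along its y), lying near the front edge of the bench, a bystander; the point is at its centre

How it is judged (in metres and radians):
At the end, for the whole second after the job is handed in: half_a closed on fixed_a, half_b on fixed_b: gap under 3.5 mm, sideways within 4 mm, parallel within 0.06 rad; all three loose halves upright (0.06 rad), standing on the bench (centre 32 to 38 mm up), still; half_c touching no other half (x of half_a_mid in the frame of fixed_a between -0.0535 and -0.0465 m and y of half_a_mid in the frame of fixed_a between -0.004 and 0.004 m and angle between the x axis of half_a_mid and the x axis of fixed_a, either way round below 0.06 rad and x of half_b_mid in the frame of fixed_b between -0.0535 and -0.0465 m and y of half_b_mid in the frame of fixed_b between -0.004 and 0.004 m and angle between the x axis of half_b_mid and the x axis of fixed_b, either way round below 0.06 rad and height (world z) of half_a_mid between 0.032 and 0.038 m and angle between each of half_a_mid, half_b_mid, half_c_mid's own z axis and vertical below 0.06 rad and linear speed of each of half_a, half_b, half_c below 0.01 m/s and height (world z) of half_b_mid between 0.032 and 0.038 m and height (world z) of half_c_mid between 0.032 and 0.038 m and contact force between half_c and fixed_a below 0.1 N and contact force between half_c and fixed_b below 0.1 N and contact force between half_c and half_a below 0.1 N and contact force between half_c and half_b below 0.1 N).
It fails at once if the stump cast a is pushed away or knocked over (distance of stump_cast_a_mid from where it was at the start of the episode above 0.025 m).
It fails at once if the stump cast b is pushed away or knocked over (distance of stump_cast_b_mid from where it was at the start of the episode above 0.025 m).
It fails at once if the sanding block is pushed away or knocked over (distance of sanding_block_mid from where it was at the start of the episode above 0.025 m).
It fails at once if the flat brush is pushed away or knocked over (distance of flat_brush_mid from where it was at the start of the episode above 0.025 m).
It fails at once if a mould half is tipped over (angle between any of half_a_mid, half_b_mid, half_c_mid's own z axis and vertical above 0.7 rad).
It also fails if it takes over 72 s, if anything falls off the work surface, if the arm or the gripper's body presses on something with over 40 N, if the wrist force passes 120 N, or if a joint passes its speed limit or range.

## Working session

There is one attempt and no reset: what is moved stays moved. The work goes in short steps, Python scripts to look and compute and a tool call to move; the robot and the scene stay as the last step left them, time stands still between calls to the robot, and variables do not carry over. Pictures are saved under pics/ and viewed, and the job is handed in when it is done.

Besides the shell and the picture viewer there is one more tool, called after "Emit:" as a command line: name --argument value ..., lists and objects as JSON in quotes. send_rows: Moves the arm, as the interface text tells. Its arguments: {"type":"object","properties":{"moves":{"type":"array","items":{"type":"array","items":{"type":"array","items":{"type":"number"}}}},"newtons":{"type":"number"}},"required":["moves"]}

```bash
mkdir -p pics; ls; python3 - <<'E'
from bench import bot
import cv2,numpy as np
o=bot.get_obs();print({k:(np.round(v,3).tolist()) for k,v in o.items()})
for n in ("scene","top"):
    im=bot.snapshot(n);cv2.imwrite(f"pics/{n}0.png",im[:,:,::-1])
for n in ("scene","top","wrist"):
    print(n,{k:np.round(v,4).tolist() for k,v in bot.camera_params(n).items()})
E
```

```text
pics
{'t': 0.0, 'q': [-1.204, 0.469, -0.049, 1.534, 0.024, 1.141, -0.082], 'qvel': [-0.001, -0.001, 0.001, -0.0, -0.001, 0.001, -0.0], 'joint_torque': [0.0, -50.799, -0.08, -23.616, -0.061, 0.038, 0.0], 'position': [260.019, 622.265, 221.507], 'eef_rot': [0.693, 0.138, 0.693, -0.14], 'force': [0.288, 0.552, 0.329], 'wrist_torque': [-0.029, 0.016, -0.044], 'opening': 1.004}
scene {'fovy': 45.4344, 'cx': 322.4459, 'cy': 201.0592, 'dist_coeffs': [-0.1207, 0.0, 0.0, 0.0, 0.0], 'camera_from_world': [[0.7466, -0.6652, 0.0136, -430.7404], [-0.4475, -0.5171, -0.7296, 317.7779], [0.4924, 0.5387, -0.6837, 1110.5989], [0.0, 0.0, 0.0, 1.0]]}
top {'fovy': 45.014, 'cx': 325.4235, 'cy': 196.8289, 'dist_coeffs': [-0.1113, 0.0, 0.0, 0.0, 0.0], 'camera_from_world': [[-0.0262, -0.9994, 0.0235, 10.5773], [-0.9922, 0.0231, -0.1226, 577.9329], [0.122, -0.0266, -0.9922, 1293.6472], [0.0, 0.0, 0.0, 1.0]]}
wrist {'fovy': 65.7018, 'cx': 320.4995, 'cy': 199.7041, 'dist_coeffs': [-0.0598, 0.0, 0.0, 0.0, 0.0], 'mount': [[-0.0005, -0.299, 0.9542, -162.11], [1.0, 0.0001, 0.0005, -0.6085], [-0.0002, 0.9542, 0.299, -82.1862], [0.0, 0.0, 0.0, 1.0]]}
```

View pics/scene0.png

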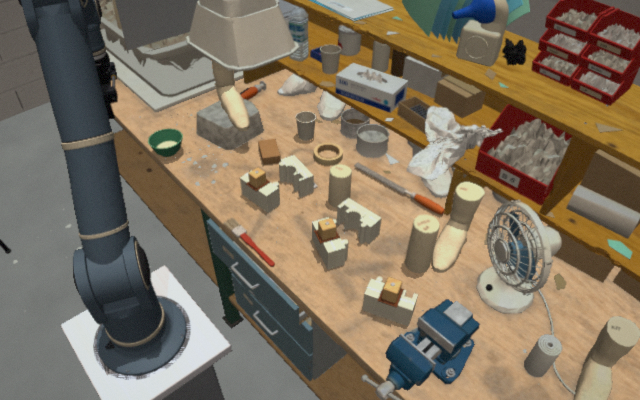

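View pics/top0.png

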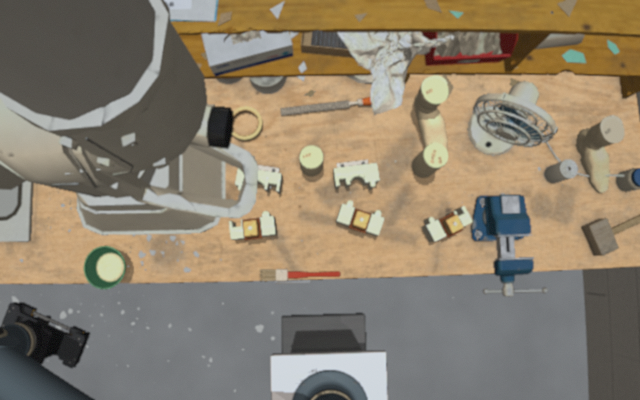

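The top view shows three loose halves in front, at px (253,227), (360,219) and (449,223). The fixed halves are at about (262,178), partly under the lamp, and (356,175). I'll enlarge both pictures.

```bash
python3 - <<'E'
import cv2
a=cv2.imread("pics/top0.png")[130:290,210:490];cv2.imwrite("pics/top0z.png",cv2.resize(a,None,fx=2.8,fy=2.8,interpolation=cv2.INTER_CUBIC))
a=cv2.imread("pics/scene0.png")[130:340,220:440];cv2.imwrite("pics/scene0z.png",cv2.resize(a,None,fx=2.8,fy=2.8,interpolation=cv2.INTER_CUBIC))
E
```

```text
(no output)
```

View pics/top0z.png

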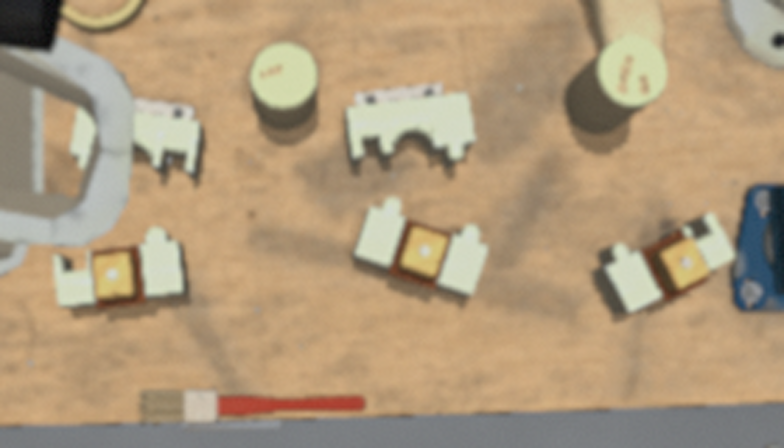

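View pics/scene0z.png

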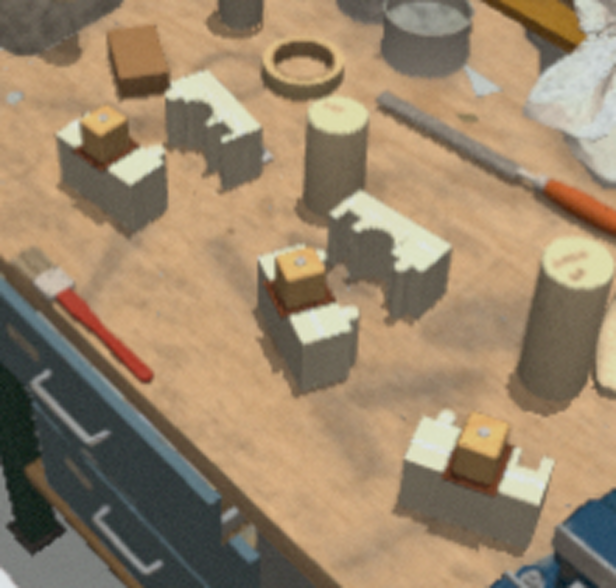

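```bash
python3 - <<'E'
import cv2
a=cv2.imread("pics/top0.png")[0:320,0:300];cv2.imwrite("pics/top0l.png",cv2.resize(a,None,fx=1.8,fy=1.8,interpolation=cv2.INTER_CUBIC))
a=cv2.imread("pics/scene0.png")[0:200,80:320];cv2.imwrite("pics/scene0l.png",cv2.resize(a,None,fx=2.8,fy=2.8,interpolation=cv2.INTER_CUBIC))
from bench import bot
cv2.imwrite("pics/wrist0.png",bot.snapshot("wrist")[:,:,::-1])
E
```

```text
(no output)
```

View pics/top0l.png

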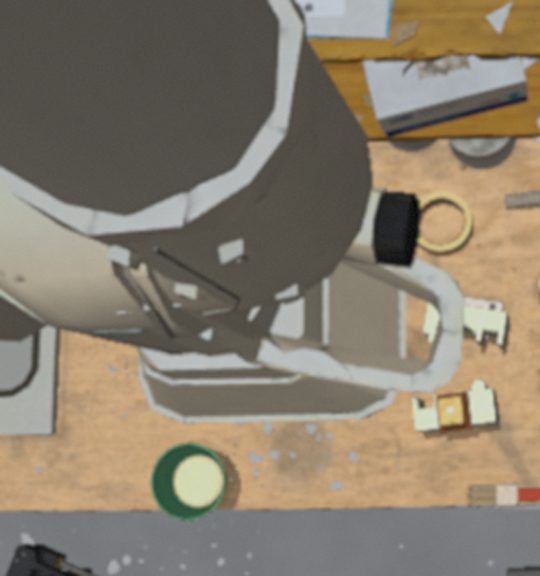

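View pics/scene0l.png

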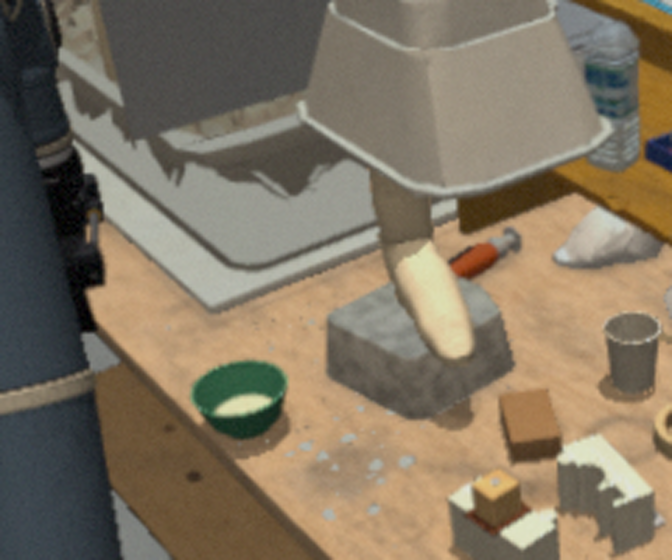

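View pics/wrist0.png

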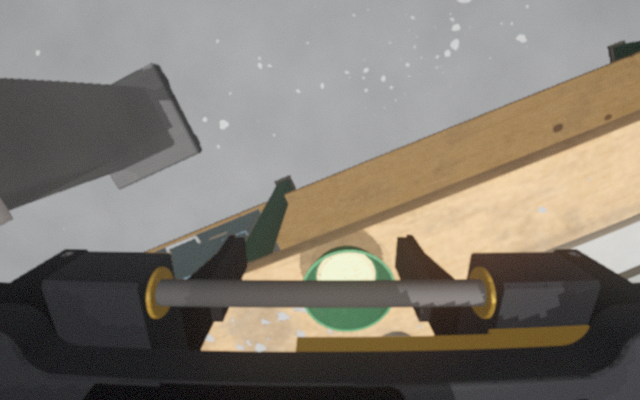

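```bash
cat > h.py <<'E'
import numpy as np,cv2
from bench import bot
def cam(n,obs=None):
    p=bot.camera_params(n);f=200/np.tan(np.radians(p['fovy'])/2)
    K=np.array([[f,0,p['cx']],[0,f,p['cy']],[0,0,1.]]);d=np.array(p['dist_coeffs'],float)
    if n=='wrist':
        w,x,y,z=obs['eef_rot']
        from scipy.spatial.transform import Rotation as R
        T=np.eye(4);T[:3,:3]=R.from_quat([x,y,z,w]).as_matrix();T[:3,3]=obs['position']
        M=np.linalg.inv(T@np.array(p['mount']))
    else: M=np.array(p['camera_from_world'])
    return K,d,M
def ray(c,uv):
    K,d,M=c
    u=cv2.undistortPoints(np.array(uv,float).reshape(-1,1,2),K,d).reshape(-1,2)
    D=np.c_[u,np.ones(len(u))]@M[:3,:3]; return -M[:3,:3].T@M[:3,3],D
def onz(c,uv,z):
    o,D=ray(c,uv); s=(z-o[2])/D[:,2]; return o+D*s[:,None]
def proj(c,P):
    K,d,M=c
    return cv2.projectPoints(np.array(P,float).reshape(-1,3),cv2.Rodrigues(M[:3,:3])[0],M[:3,3],K,d)[0].reshape(-1,2)
def tri(c1,a,c2,b):
    o1,d1=ray(c1,[a]);o2,d2=ray(c2,[b]);d1=d1[0];d2=d2[0]
    A=np.c_[d1,-d2];s=np.linalg.lstsq(A,o2-o1,rcond=None)[0]
    p,q=o1+s[0]*d1,o2+s[1]*d2;return (p+q)/2,np.linalg.norm(p-q)
E
python3 - <<'E'
from h import *
np.set_printoptions(precision=0,suppress=True)
s=cam('scene');t=cam('top')
print(ray(s,[[0,0]])[0],ray(t,[[0,0]])[0])
for a,b in (((298,45),(252,150)),((235,68),(243,209)),((188,37),(88,230)),((298,45),(243,209)),((235,68),(88,230))):print(tri(s,a,t,b))
for z in (0,100,200,400,600):print(z,onz(t,[(253,227),(360,219),(449,223),(262,178),(356,175)],z)[:,:2].ravel(),onz(s,[[235,68]],z))
E
```

```text
[ -83. -720.  997.] [ 416.   32. 1354.]
(array([613., 141., 485.]), np.float64(0.6072667976405346))
(array([483., 176., 456.]), np.float64(56.44296802910909))
(array([477., 464., 439.]), np.float64(6.582715785195162))
(array([538., 123., 514.]), np.float64(95.30801179786735))
(array([537., 463., 338.]), np.float64(147.83871924167875))
0 [ 502.  201.  517. -100.  499. -355.  640.  174.  643.  -93.] [[914. 958.   0.]]
100 [ 496.  188.  510.  -91.  493. -326.  624.  163.  626.  -84.] [[814. 789. 100.]]
200 [ 489.  176.  502.  -81.  487. -298.  607.  153.  609.  -75.] [[714. 621. 200.]]
400 [ 476.  151.  487.  -61.  475. -241.  574.  132.  576.  -57.] [[514. 284. 400.]]
600 [ 464.  126.  472.  -42.  462. -183.  541.  111.  542.  -38.] [[314. -52. 600.]]
```

```bash
cat >> h.py <<'E'
from scipy.spatial.transform import Rotation as Rot
def st():
    o=bot.get_obs();w,x,y,z=o['eef_rot'];m=Rot.from_quat([x,y,z,w]).as_matrix()
    print('t',round(float(o['t']),2),'pos',np.round(o['position'],1),'F',np.round(o['force'],1),'open',round(float(o['opening']),3),'q',np.round(o['q'],2))
    print('jaw dir deg',round(np.degrees(np.arctan2(m[1,1],m[0,1])),2),'x axis',np.round(m[:,0],3),'z ax',np.round(m[:,2],3));return o
E
python3 -c "
from h import *
st()"
```

```text
t 0.15 pos [260.  622.4 221.7] F [1.3 0.2 0.7] open 0.998 q [-1.2   0.47 -0.05  1.53  0.02  1.14 -0.08]
jaw dir deg 67.32 x axis [-0.001 -0.001 -1.   ] z ax [ 0.923 -0.386  0.   ]
```

Emit:
send_rows --moves '[[[1,0.2,-1,0,0.5],[1,0.2,-1,0,0.5],[1,0.2,-1,0,0.5],[1,0.2,-1,0,0.5],[1,0.2,-1,0,0.5],[1,0.2,-1,0,0.5],[1,0.2,-1,0,0.5],[1,0.2,-1,0,0.3],[1,0.2,-1,0,0],[1,0.2,-1,0,0]]]' --newtons 30

```text
t: 0.98
position: [315.0, 314.1, 216.5]
eef_rot: [0.705, -0.014, 0.709, 0.011]
force: [1.5, -0.4, 0.6]
opening: 0.996
```

```bash
python3 -c "
from h import *
st()"
```

```text
t 0.98 pos [315.  314.1 216.5] F [ 1.5 -0.4  0.6] open 0.996 q [-0.83  0.1  -0.05  2.05  0.    0.99  0.72]
jaw dir deg 92.01 x axis [-0.005 -0.005 -1.   ] z ax [ 0.999  0.035 -0.005]
```

Emit:
send_rows --moves '[[[1,0.5,-1,0.1,0],[1,0.5,-1,0.1,0],[1,0.5,-1,0.1,0],[1,0.5,-1,0.1,-0.2],[1,0.3,-1,0.1,-0.1]]]'

```text
t: 1.4
position: [383.2, 155.2, 231.4]
eef_rot: [0.705, -0.004, 0.71, 0.0]
force: [1.3, 0.4, -0.6]
opening: 0.999
```

```bash
python3 - <<'E'
from h import *
o=st();cv2.imwrite("pics/w1.png",bot.snapshot("wrist")[:,:,::-1])
cv2.imwrite("pics/t1.png",bot.snapshot("top")[:,:,::-1]);cv2.imwrite("pics/s1.png",bot.snapshot("scene")[:,:,::-1])
E
```

```text
t 1.4 pos [383.2 155.2 231.4] F [ 1.3  0.4 -0.6] open 0.999 q [-0.61  0.03  0.12  2.1  -0.    1.03  1.09]
jaw dir deg 90.35 x axis [-0.007 -0.005 -1.   ] z ax [ 1.     0.006 -0.007]
```

View pics/w1.png

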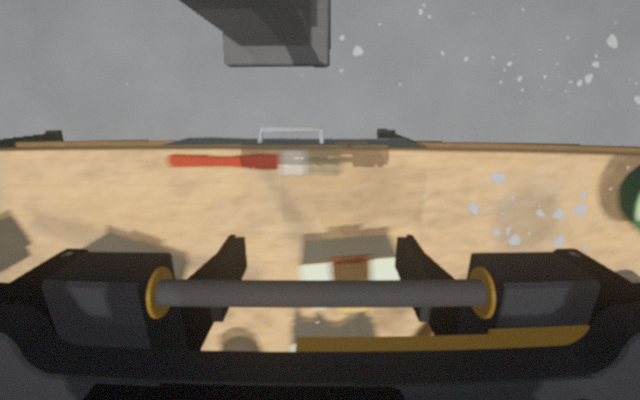

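View pics/t1.png

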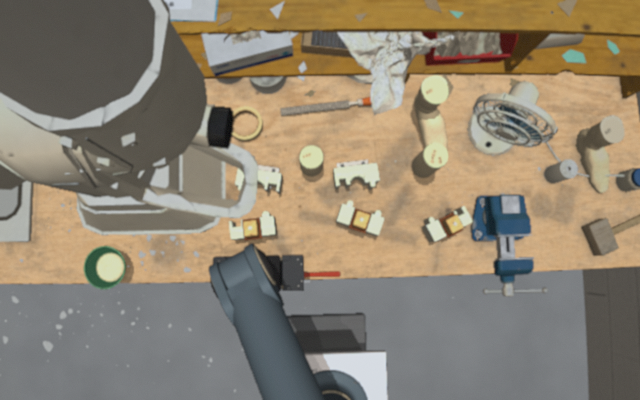

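View pics/s1.png

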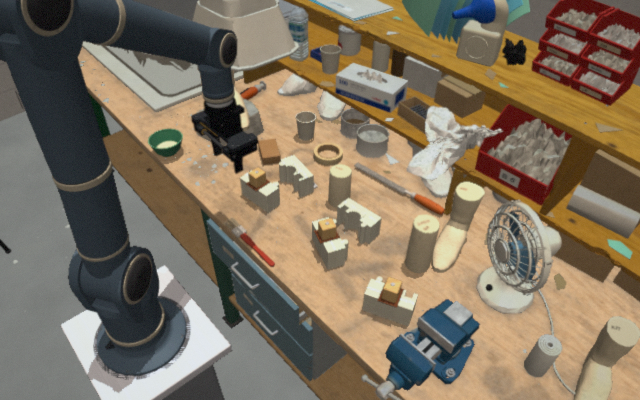

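The wrist camera looks back over the jaws toward the base (brush at row 160). A half turn would make it face the fit. Next I measure from the top view.

```bash
python3 - <<'E'
from h import *
np.set_printoptions(precision=1,suppress=True)
im=cv2.imread("pics/t1.png");hsv=cv2.cvtColor(im,cv2.COLOR_BGR2HSV)
for p in ((236,220),(373,175),(250,228),(360,219),(430,232),(350,218)):print(p,hsv[p[1],p[0]])
t=cam('top')
cream=cv2.inRange(hsv,(25,10,175),(60,90,255))
grip=cv2.inRange(hsv,(12,95,180),(28,200,255))
v=np.zeros((400,640,3),np.uint8);v[...,1]=cream;v[...,2]=grip
cv2.imwrite("pics/m1.png",cv2.resize(v[140:280,210:490],None,fx=2.8,fy=2.8,interpolation=0))
for nm,m,z in(('cream',cream,70),('grip',grip,112)):
    n,l,s,c=cv2.connectedComponentsWithStats(m[:280])
    for i in range(1,n):
        if 25<s[i,4]<1500 and 210<c[i,0]<490 and 140<c[i,1]<260: print(nm,s[i],c[i],onz(t,[c[i]],z)[0])
E
```

```text
(236, 220) [ 16 101 206]
(373, 175) [ 39  23 221]
(250, 228) [ 36  12 216]
(360, 219) [ 26  33 210]
(430, 232) [ 42  25 187]
(350, 218) [ 38  31 208]
cream [471 116  40  37 465] [487.9 140.1] [ 722.4 -459.5   70. ]
cream [424 137  24  31 484] [435.9 153. ] [ 688.1 -309.2   70. ]
cream [299 145  24  23 417] [311.  156.4] [685.   33.4  70. ]
cream [240 157  41  60 572] [261.7 181.1] [620.4 167.5  70. ]
cream [222 162   3  36  77] [223.4 178.9] [628.7 271.   70. ]
cream [334 163  46  24 698] [357.3 172.7] [637.4 -90.8  70. ]
cream [235 169  10  21 118] [239.3 178.5] [629.  227.9  70. ]
cream [337 201  17  24 271] [345.6 212.7] [529.7 -55.7  70. ]
cream [459 207  13  19 143] [465.  217.2] [ 509.3 -379.9   70. ]
cream [260 211  15  24 275] [267.1 223.7] [505.4 154.4  70. ]
cream [367 210  17  25 269] [375.3 222.6] [ 501.2 -134.3   70. ]
cream [427 217  19  24 262] [435.4 229.1] [ 479.4 -296.4   70. ]
cream [229 221  15  18 166] [235.7 231.4] [486.8 238.2  70. ]
grip [ 318  128   83   51 1302] [354.1 147.1] [698.8 -80.7 112. ]
grip [452 158   9  11  48] [455.2 163.4] [ 650.1 -348.9  112. ]
grip [ 417  165  115   39 1168] [471.6 183.7] [ 594.6 -389.8  112. ]
grip [227 168   9  16 111] [230.7 175. ] [631.6 244.  112. ]
grip [403 172  15  12  61] [409.5 177.8] [ 613.8 -223.9  112. ]
grip [355 188  33  23 332] [371.2 200.5] [ 556.2 -120.4  112. ]
grip [324 208  14   8  41] [331.7 210.8] [532. -17. 112.]
grip [354 211  16  17 159] [361.2 219.1] [508.4 -92.7 112. ]
grip [447 215  16  18 144] [454.1 223.7] [ 490.  -336.3  112. ]
grip [183 219  62  38 988] [213.9 239.1] [466.  287.9 112. ]
grip [399 218  14   9  41] [404.1 222.3] [ 497.2 -204.2  112. ]
grip [243 220  14  16 158] [249.7 227.6] [493.4 195.1 112. ]
grip [257 242  17  11  82] [264.9 247.1] [442.4 156.7 112. ]
grip [443 245  22  13 112] [453.2 250.9] [ 419.4 -329.9  112. ]
```

View pics/m1.png

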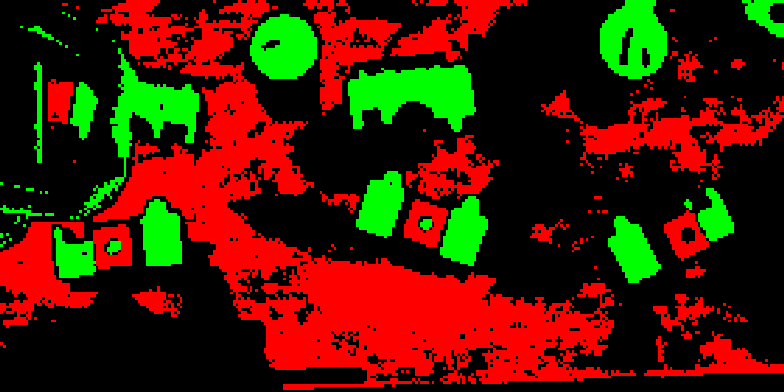

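```bash
python3 - <<'E'
from h import *
np.set_printoptions(precision=1,suppress=True)
im=cv2.imread("pics/t1.png");hsv=cv2.cvtColor(im,cv2.COLOR_BGR2HSV)
t=cam('top')
cream=cv2.inRange(hsv,(25,8,165),(60,90,255))
def part(boxes,z=70):
    m=np.zeros_like(cream)
    for x0,x1,y0,y1 in boxes:m[y0:y1,x0:x1]=cream[y0:y1,x0:x1]
    ys,xs=np.nonzero(m);return onz(t,np.c_[xs,ys],z)[:,:2]
B={'a':([(225,245,212,248),(259,276,205,248)],-1),'c':([(335,355,195,240),(366,386,205,240)],-1),'b':([(424,447,212,246),(458,474,200,232)],-1),'fb':([(333,381,160,190)],1)}
G={'a':(493.4,195.1),'c':(508.4,-92.7),'b':(490,-336.3)}
for k,(bx,s) in B.items():
    P=part(bx)
    h=cv2.convexHull(P.astype(np.float32))[:,0]
    # back edge: longest hull edges with normal along s*x
    best=[]
    for i in range(len(h)):
        a,b=h[i],h[(i+1)%len(h)];d=b-a;L=np.hypot(*d)
        if L>25: best.append((L,a,b,np.degrees(np.arctan2(d[1],d[0]))))
    best.sort(key=lambda e:-e[0])
    # sliding back edge: bin along y, min x quantile
    y=P[:,1];x=P[:,0];A=[]
    print(k,[(round(float(e[0])),e[1],e[2],round(float(e[3]),1)) for e in best[:4]])
    r=cv2.minAreaRect(h);print('   rect',r)
E
```

```text
a [(78, array([539.4, 159.5], dtype=float32), array([538.5, 237. ], dtype=float32), 90.7), (70, array([469.1, 232.1], dtype=float32), array([475.5, 162.9], dtype=float32), -84.7), (64, array([531.1, 266.6], dtype=float32), array([469.5, 250.8], dtype=float32), -165.6), (27, array([538.5, 237. ], dtype=float32), array([536.4, 263.9], dtype=float32), 94.4)]
   rect ((506.44091796875, 200.623779296875), (69.5917739868164, 127.65747833251953), 4.424427509307861)
c [(82, array([508. , -34.6], dtype=float32), array([ 479.4, -111.3], dtype=float32), -110.5), (79, array([ 534.8, -145.6], dtype=float32), array([560.9, -71.1], dtype=float32), 70.7), (31, array([ 475.9, -143.3], dtype=float32), array([ 505. , -155.2], dtype=float32), -22.2), (25, array([ 479.4, -111.3], dtype=float32), array([ 470.7, -135.1], dtype=float32), -109.9)]
   rect ((518.7744750976562, -96.26541900634766), (120.2774658203125, 63.827205657958984), 70.06937408447266)
b [(93, array([ 537.3, -373.2], dtype=float32), array([ 512.4, -283.3], dtype=float32), 105.5), (88, array([ 457.6, -316.2], dtype=float32), array([ 495.8, -395.8], dtype=float32), -64.4), (33, array([ 480.3, -276.2], dtype=float32), array([ 450.3, -291.1], dtype=float32), -153.5), (30, array([ 504. , -396.3], dtype=float32), array([ 531.6, -384. ], dtype=float32), 24.0)]
   rect ((499.85723876953125, -332.8255615234375), (63.48256301879883, 119.3724594116211), 24.16364860534668)
fb [(97, array([605.2, -32.1], dtype=float32), array([ 600.3, -129.2], dtype=float32), -92.9), (52, array([ 663.7, -112.6], dtype=float32), array([662. , -60.9], dtype=float32), 91.9), (33, array([ 621.7, -149.1], dtype=float32), array([ 654.8, -145. ], dtype=float32), 7.1), (27, array([ 663.2, -139.9], dtype=float32), array([ 663.7, -112.6], dtype=float32), 88.8)]
   rect ((632.65625, -88.399658203125), (121.81016540527344, 63.13103485107422), 88.84864807128906)
```

Emit:
send_rows --moves '[[[1,0.46,-0.92,0,-0.38],[1,0.46,-0.92,0,-0.38],[1,0.46,-0.92,0,-0.38],[1,0.46,-0.92,0,-0.38],[1,0.46,-0.92,0,-0.38],[1,0.46,-0.92,0,-0.38],[1,0.46,-0.92,0,-0.38],[1,0.46,-0.92,0,-0.38],[1,0.46,-0.92,0,-0.38],[1,0,0,0,0]]]'

```text
t: 2.38
position: [509.8, -88.2, 229.8]
eef_rot: [0.694, 0.121, 0.7, -0.12]
force: [-0.0, 0.1, 1.0]
opening: 1.005
```

```bash
python3 - <<'E'
from h import *
o=st();cv2.imwrite("pics/w2.png",bot.snapshot("wrist")[:,:,::-1])
c=cam('wrist',o);print(proj(c,[[508.4,-92.7,112]]))
E
```

```text
t 2.38 pos [509.8 -88.2 229.8] F [-0.   0.1  1. ] open 1.005 q [-0.26  0.21  0.41  1.91 -0.1   1.05  1.42]
jaw dir deg 70.42 x axis [-0.007  0.002 -1.   ] z ax [ 0.942 -0.335 -0.008]
[[316.05789249 195.24983302]]
```

View pics/w2.png

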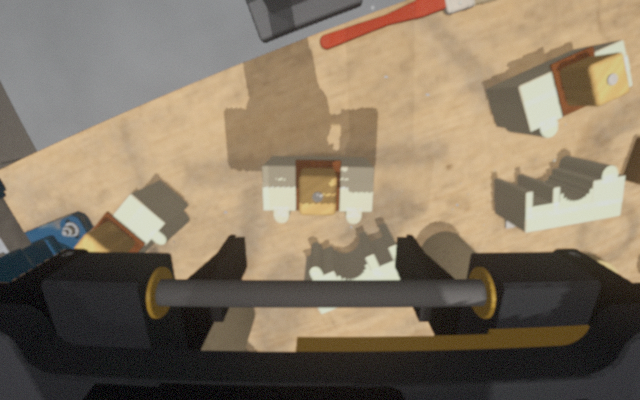

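Emit:
send_rows --moves '[[[1,-0.05,-0.13,-1,0],[1,0,0,-1,0],[1,0,0,-1,0],[1,0,0,-1,0],[1,0,0,-0.9,0],[1,0,0,-0.1,0]]]'

```text
t: 2.93
position: [509.1, -74.7, 75.1]
eef_rot: [0.696, 0.116, 0.7, -0.108]
force: [0.2, -1.0, -0.0]
opening: 1.003
```

```bash
python3 - <<'E'
from h import *
o=st();cv2.imwrite("pics/w3.png",bot.snapshot("wrist")[:,:,::-1])
E
```

```text
t 2.93 pos [509.1 -74.7  75.1] F [ 0.2 -1.  -0. ] open 1.003 q [-0.2   0.41  0.34  2.06 -0.23  0.71  1.54]
jaw dir deg 71.73 x axis [-0.004  0.013 -1.   ] z ax [ 0.95  -0.313 -0.008]
```

View pics/w3.png

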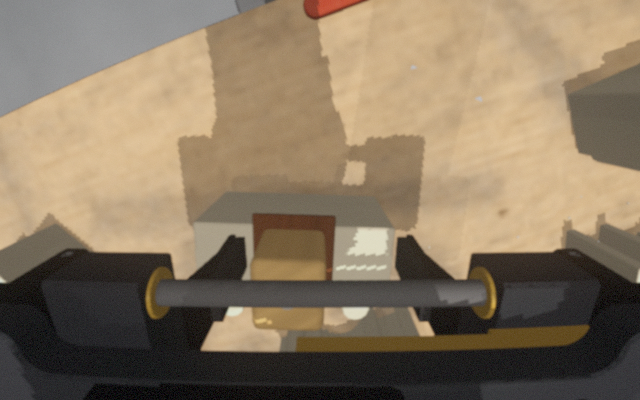

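Emit:
send_rows --moves '[[[1,0,-0.3,0.05,-0.15],[1,0,-0.3,0.05,-0.15],[1,0,0,0,0]]]'

```text
t: 3.23
position: [512.1, -91.1, 82.5]
eef_rot: [0.696, 0.127, 0.697, -0.117]
force: [0.1, 0.3, 0.6]
opening: 0.997
```

```bash
python3 - <<'E'
from h import *
o=st()
E
```

```text
t 3.23 pos [512.1 -91.1  82.5] F [0.1 0.3 0.6] open 0.997 q [-0.18  0.41  0.36  2.05 -0.23  0.72  1.55]
jaw dir deg 70.1 x axis [ 0.002  0.014 -1.   ] z ax [ 0.94  -0.34  -0.003]
```

Emit:
send_rows --moves '[[[1,-0.1,0,-0.17,0],[-1,0,0,0,0],[-1,0,0,0,0],[-1,0,0,0,0],[-1,0,0,0,0],[-1,0,0,0,0]]]' --newtons 40

```text
t: 3.73
position: [512.1, -92.4, 82.0]
eef_rot: [0.7, 0.129, 0.693, -0.117]
force: [-0.1, 0.2, -0.5]
opening: 0.71
```

```bash
python3 - <<'E'
from h import *
o=st()
E
```

```text
t 3.73 pos [512.1 -92.4  82. ] F [-0.1  0.2 -0.5] open 0.71 q [-0.18  0.4   0.35  2.06 -0.24  0.71  1.55]
jaw dir deg 69.97 x axis [ 0.012  0.014 -1.   ] z ax [ 0.939 -0.343  0.006]
```

Emit:
send_rows --moves '[[[-1,0,0,-0.1,0],[-1,0,0,-0.1,0],[-1,0,0,0,0],[-1,0,0,0,0],[-1,0,0,0,0],[-1,0,0,0,0],[-1,0,0,0,0],[-1,0,0,0,0]]]'

```text
t: 4.4
position: [512.0, -92.7, 75.6]
eef_rot: [0.699, 0.128, 0.693, -0.117]
force: [-1.5, 0.6, 1.3]
opening: 0.413
```

```bash
python3 - <<'E'
from h import *
o=st()
E
```

```text
t 4.4 pos [512.  -92.7  75.6] F [-1.5  0.6  1.3] open 0.413 q [-0.17  0.42  0.35  2.06 -0.24  0.69  1.56]
jaw dir deg 70.0 x axis [ 0.011  0.014 -1.   ] z ax [ 0.94  -0.342  0.006]
```

Emit:
send_rows --moves '[[[-1,0,0,0.5,0],[-1,0,0,0.5,0],[-1,-0.15,0.7,0.05,0.4],[-1,-0.15,0.7,0.05,0.4],[-1,-0.15,0.7,0.05,0.4],[-1,-0.15,0.7,0,0.4],[-1,-0.15,0.7,0,0.4],[-1,-0.15,0.7,0,0.4],[-1,-0.15,0.6,0,0.4],[-1,0,0,0,0.3]]]'

```text
t: 5.23
position: [469.3, 56.2, 103.4]
eef_rot: [0.704, 0.009, 0.711, -0.001]
force: [0.1, 0.4, -4.4]
opening: 0.415
```

```bash
python3 - <<'E'
from h import *
o=st();cv2.imwrite("pics/w4.png",bot.snapshot("wrist")[:,:,::-1])
E
```

```text
t 5.23 pos [469.3  56.2 103.4] F [ 0.1  0.4 -4.4] open 0.415 q [-0.41  0.3   0.26  2.13 -0.13  0.73  1.49]
jaw dir deg 89.2 x axis [-0.01   0.012 -1.   ] z ax [ 1.    -0.014 -0.01 ]
```

View pics/w4.png

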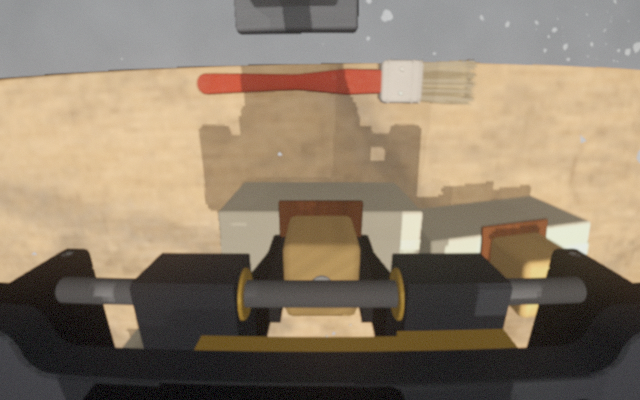

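Emit:
send_rows --moves '[[[-1,0.1,-0.3,-0.3,0.1],[-1,0,0,-0.3,0],[-1,0,0,-0.15,0],[-1,0,0,-0.08,0],[-1,0,0,-0.05,0]]]'

```text
t: 5.7
position: [470.2, 44.8, 75.5]
eef_rot: [0.701, 0.006, 0.713, 0.001]
force: [-11.5, 0.4, 37.4]
opening: 0.408
```

```bash
python3 - <<'E'
from h import *
o=st()
E
```

```text
t 5.7 pos [470.2  44.8  75.5] F [-11.5   0.4  37.4] open 0.408 q [-0.38  0.35  0.25  2.14 -0.16  0.67  1.54]
jaw dir deg 89.6 x axis [-0.016  0.01  -1.   ] z ax [ 1.    -0.007 -0.016]
```

Emit:
send_rows --moves '[[[-1,0,0,0.05,0],[0.6,0,0,0,0],[0.6,0,0,0,0],[0.6,0,0,0,0],[0.6,0,0,0.1,0],[1,0,0,0.6,0],[1,0,0,1,0],[1,0,0,1,0],[1,0,0,1,0],[1,0,0,0.6,0]]]'

```text
t: 6.53
position: [468.6, 43.6, 209.2]
eef_rot: [0.699, 0.007, 0.715, -0.002]
force: [0.7, 0.0, -0.1]
opening: 0.969
```

```bash
python3 - <<'E'
from h import *
o=st();cv2.imwrite("pics/w5.png",bot.snapshot("wrist")[:,:,::-1])
E
```

```text
t 6.53 pos [468.6  43.6 209.2] F [ 0.7  0.  -0.1] open 0.969 q [-0.43  0.16  0.29  2.02 -0.07  1.    1.45]
jaw dir deg 89.3 x axis [-0.022  0.008 -1.   ] z ax [ 1.    -0.012 -0.022]
```

View pics/w5.png

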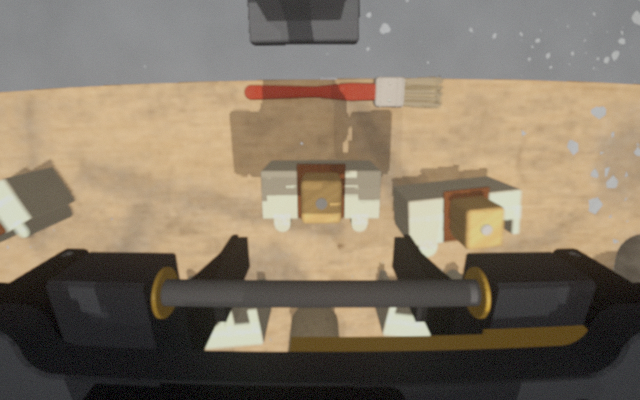

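```bash
python3 - <<'E'
from h import *
cv2.imwrite("pics/t5.png",bot.snapshot("top")[:,:,::-1])
a=cv2.imread("pics/s1.png")[270:400,350:510];cv2.imwrite("pics/sv.png",cv2.resize(a,None,fx=4,fy=4,interpolation=2))
a=cv2.imread("pics/t5.png")[170:300,400:560];cv2.imwrite("pics/tv.png",cv2.resize(a,None,fx=4,fy=4,interpolation=2))
E
```

```text
(no output)
```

View pics/sv.png

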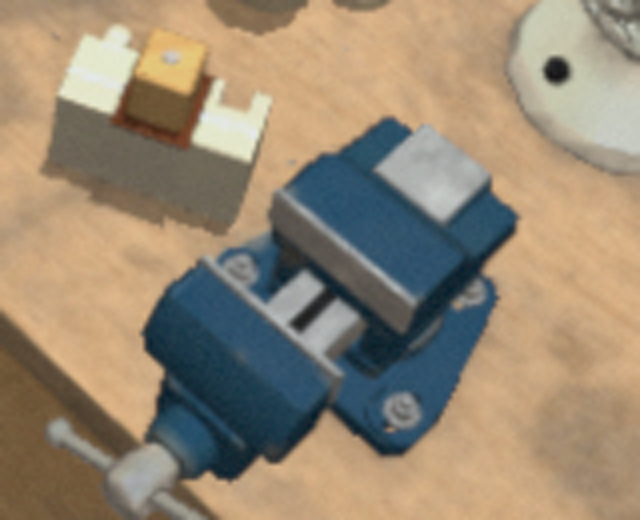

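View pics/tv.png

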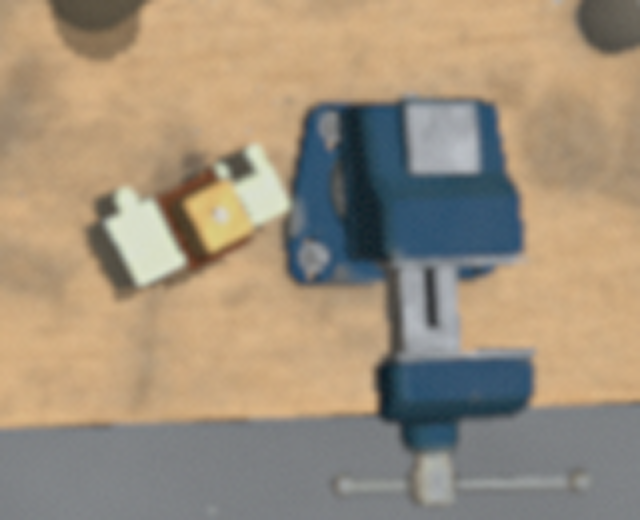

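```bash
python3 - <<'E'
from h import *
s=cam('scene');t=cam('top')
f=lambda z,w:((350+z[0]/4,270+z[1]/4),(400+w[0]/4,170+w[1]/4))
for z,w in (((275,203),(388,258)),((412,322),(520,258)),((430,125),(408,100)),((340,155),(358,108)),((205,262),(385,358))):
    a,b=f(z,w);print(tri(s,a,t,b))
E
```

```text
(array([ 456.72669676, -446.20862655,  119.58261571]), np.float64(3.4643650447082877))
(array([ 455.15347273, -539.63677296,  116.07907061]), np.float64(0.18368052327586956))
(array([ 562.1404844 , -469.80302974,  115.67525825]), np.float64(0.016868625461233046))
(array([ 551.64689838, -441.59324444,   71.2230086 ]), np.float64(28.57395376550985))
(array([ 395.76756315, -443.01249946,  121.60311322]), np.float64(6.796007212120272))
```

Emit:
send_rows --moves '[[[1,0.1,-0.7,0.2,-1],[1,0.1,-0.7,0.2,-1],[1,0.1,-0.7,0,-1],[1,0.1,-0.7,0,-1],[1,0.1,-0.7,0,-1],[1,0.1,-0.7,0,-1],[1,0,-0.7,0,-1],[1,0,-0.7,0,-1],[1,0,-0.7,0,-1],[1,0,-0.7,0,-1]]]'

```text
t: 7.47
position: [483.9, -168.1, 215.3]
eef_rot: [0.597, 0.375, 0.61, -0.362]
force: [0.0, -0.2, -0.1]
opening: 1.001
```

```bash
python3 - <<'E'
from h import *
o=st()
E
```

```text
t 7.47 pos [ 483.9 -168.1  215.3] F [ 0.  -0.2 -0.1] open 1.001 q [-0.22  0.23  0.57  1.94 -0.17  1.03  0.91]
jaw dir deg 27.17 x axis [-0.007  0.025 -1.   ] z ax [ 0.457 -0.889 -0.025]
```

Emit:
send_rows --moves '[[[1,0,-0.6,0,-1],[1,0,-0.6,0,-1],[1,0,-0.6,0,-1],[1,0,-0.6,0,-1],[1,0,-0.6,0,-1],[1,0,-0.6,0,-1],[1,0,-0.6,0,-1],[1,0,-0.6,0,-1],[1,0,-0.5,0,-1],[1,0,0,0,-1]]]'

```text
t: 8.3
position: [476.5, -337.4, 204.7]
eef_rot: [0.312, 0.637, 0.325, -0.625]
force: [-0.1, -0.0, -0.3]
opening: 1.002
```

Emit:
send_rows --moves '[[[1,0,0,0,-1],[1,0,0,0,-1],[1,0,0,0,-1],[1,0,0,0,-1],[1,0,0,0,-1],[1,0,0,0,0]]]'

```text
t: 8.8
position: [472.4, -337.8, 197.5]
eef_rot: [0.126, 0.698, 0.139, -0.691]
force: [-0.6, -1.2, 0.6]
opening: 0.999
```

```bash
python3 - <<'E'
from h import *
o=st();cv2.imwrite("pics/w6.png",bot.snapshot("wrist")[:,:,::-1])
c=cam('wrist',o);print(proj(c,[[490,-336.3,112]]))
E
```

```text
t 8.8 pos [ 472.4 -337.8  197.5] F [-0.6 -1.2  0.6] open 0.999 q [-0.15  0.48  0.98  1.83 -0.47  1.09 -0.18]
jaw dir deg -68.43 x axis [ 0.007  0.02  -1.   ] z ax [-0.93  -0.367 -0.014]
[[327.5533145  187.15665951]]
```

View pics/w6.png

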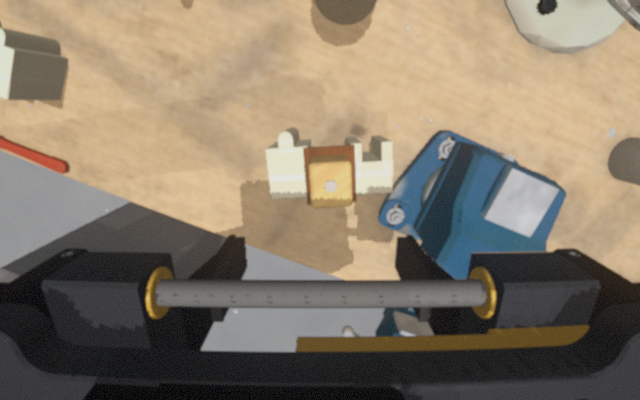

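Emit:
send_rows --moves '[[[1,0.3,0,-0.8,0.25],[1,0.3,0,-0.8,0.25],[1,0.1,0,-0.8,0.07],[1,0,0,-0.8,0],[1,0,0,0,0]]]'

```text
t: 9.27
position: [494.7, -337.1, 97.1]
eef_rot: [0.154, 0.692, 0.167, -0.685]
force: [-0.6, 0.3, 0.4]
opening: 1.001
```

```bash
python3 - <<'E'
from h import *
o=st();cv2.imwrite("pics/w7.png",bot.snapshot("wrist")[:,:,::-1])
c=cam('wrist',o);print(proj(c,[[490,-336.3,112],[491.5,-336.4,112]]))
E
```

```text
t 9.27 pos [ 494.7 -337.1   97.1] F [-0.6  0.3  0.4] open 1.001 q [-0.05  0.62  0.84  1.87 -0.6   0.93 -0.04]
jaw dir deg -63.7 x axis [ 0.007  0.021 -1.   ] z ax [-0.897 -0.443 -0.015]
[[313.59344035 270.53389813]
 [314.981255   268.39570737]]
```

View pics/w7.png

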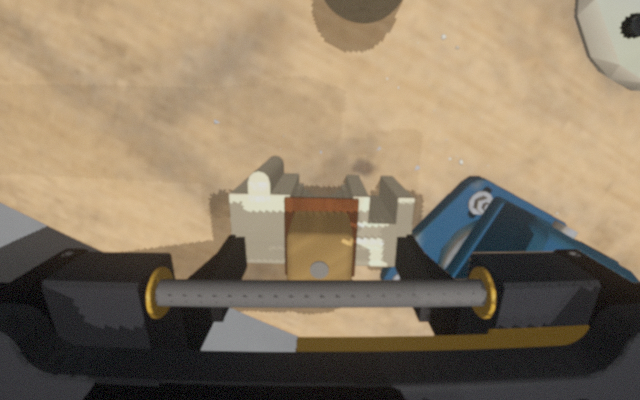

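Emit:
send_rows --moves '[[[1,-0.05,0,-0.4,0],[0,0,0,-0.35,0],[0,0,0,0,0],[-1,0,0,0,0],[-1,0,0,0,0],[-1,0,0,0,0],[-1,0,0,0,0],[-1,0,0,0,0],[-1,0,0,0,0],[-1,0,0,0,0]]]' --newtons 50

```text
t: 10.15
position: [495.1, -339.5, 80.7]
eef_rot: [0.157, 0.695, 0.167, -0.682]
force: [-1.2, 0.5, -1.9]
opening: 0.41
```

Emit:
send_rows --moves '[[[-1,0,0,0,0],[-1,0,0,0,0],[-1,0,0,0,0]]]'

```text
t: 10.4
position: [495.0, -339.5, 80.7]
eef_rot: [0.157, 0.695, 0.167, -0.682]
force: [0.0, 0.9, 0.2]
opening: 0.412
```

```bash
python3 - <<'E'
from h import *
o=st()
E
```

```text
t 10.4 pos [ 495.  -339.5   80.7] F [0.  0.9 0.2] open 0.412 q [-0.03  0.63  0.82  1.88 -0.62  0.89 -0.01]
jaw dir deg -63.56 x axis [ 0.015  0.018 -1.   ] z ax [-0.895 -0.445 -0.022]
```

Emit:
send_rows --moves '[[[-1,0,0,0.5,0],[-1,0,0.4,0.3,0],[-1,0.1,0.8,0,-0.5],[-1,0.1,0.9,0,-0.5],[-1,0.1,0.9,0,-0.6],[-1,0.1,0.9,0,-0.6],[-1,0.1,0.9,0,-0.6],[-1,0.1,0.9,0,-0.6],[-1,0.1,0.9,0,-0.6],[-1,0,0.6,0,-0.3]]]'

```text
t: 11.23
position: [513.4, -122.6, 110.6]
eef_rot: [-0.01, 0.714, -0.008, -0.7]
force: [0.8, -0.3, -5.6]
opening: 0.409
```

Emit:
send_rows --moves '[[[-1,0,0.6,0,-0.1],[-1,0,0,0,0]]]'

```text
t: 11.4
position: [513.6, -97.5, 110.5]
eef_rot: [-0.012, 0.713, -0.008, -0.701]
force: [0.3, -0.1, -5.2]
opening: 0.413
```

```bash
python3 - <<'E'
from h import *
o=st();cv2.imwrite("pics/w8.png",bot.snapshot("wrist")[:,:,::-1])
E
```

```text
t 11.4 pos [513.6 -97.5 110.5] F [ 0.3 -0.1 -5.2] open 0.413 q [-0.68  0.56  1.07  2.06 -0.66  0.89 -0.84]
jaw dir deg -91.64 x axis [ 0.018  0.006 -1.   ] z ax [-0.999  0.029 -0.018]
```

View pics/w8.png

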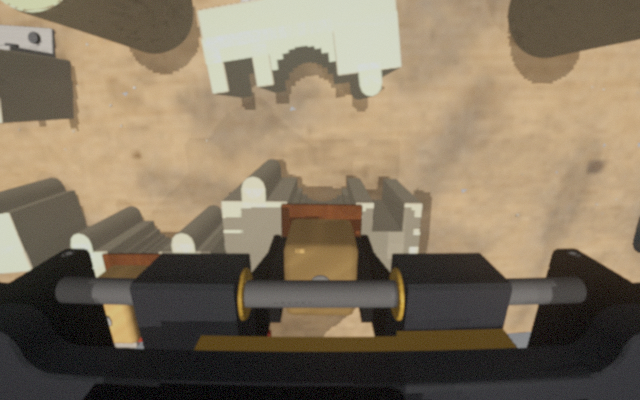

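```bash
python3 - <<'E'
from h import *
np.set_printoptions(precision=1,suppress=True)
a=cv2.imread("pics/w8.png")
cv2.imwrite("pics/w8a.png",cv2.resize(a[0:110,180:420],None,fx=3.3,fy=3.3,interpolation=2))
cv2.imwrite("pics/w8b.png",cv2.resize(a[150:260,210:440],None,fx=3.3,fy=3.3,interpolation=2))
E
```

```text
(no output)
```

View pics/w8a.png

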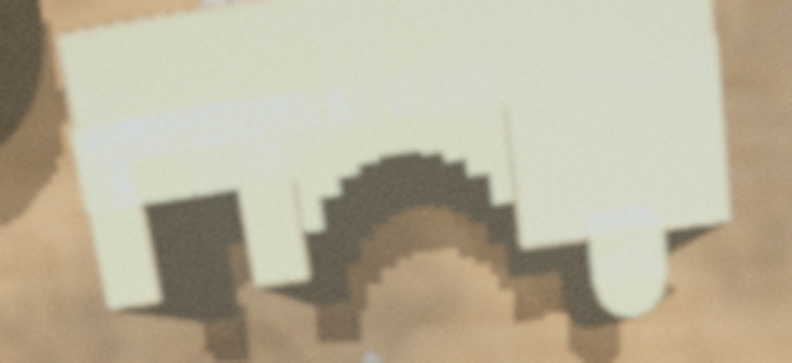

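View pics/w8b.png

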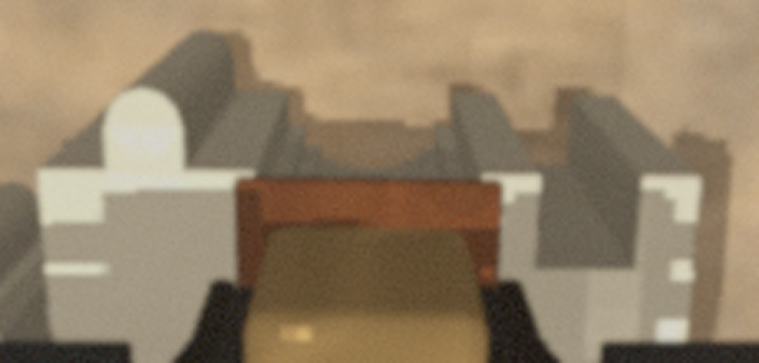

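```bash
python3 - <<'E'
from h import *
np.set_printoptions(precision=1,suppress=True)
o=bot.get_obs();c=cam('wrist',o)
F=onz(c,[(211.8,93.3),(228.8,91.5),(256.4,87),(358.2,73.6),(382.1,69.1),(401.5,66.4),(371.5,96.4),(198.8,10.6)],70)[:,:2]
H=onz(c,[(221.5,201.5),(241.2,200.9),(266.1,200.9),(373.9,203),(403.9,203.3),(422.7,203.3)],99.8)[:,:2]
print(F);print(H)
def ana(P,Q):
    d=Q-P;L=np.hypot(*d);yaw=np.degrees(np.arctan2(d[0],-d[1]));return L,yaw,(P+Q)/2
print(ana(F[0],F[5]),ana(H[0],H[5]))
L,y,m=ana(F[0],F[5])
y=np.radians(y);ex=np.array([np.cos(y),np.sin(y)]);ey=np.array([-ex[1],ex[0]])
print('F local y',[(p-m)@ey for p in F]);print('H local',[( (p-m)@ex,(p-m)@ey) for p in H])
E
```

```text
[[ 605.7  -33.7]
 [ 606.3  -44.8]
 [ 608.4  -62.5]
 [ 614.3 -126.4]
 [ 616.6 -141.3]
 [ 618.  -153.3]
 [ 600.5 -134.8]
 [ 654.1  -30.9]]
[[ 542.7  -42.3]
 [ 542.7  -54.1]
 [ 542.3  -68.9]
 [ 539.3 -132.5]
 [ 538.6 -150.3]
 [ 538.2 -161.5]]
(np.float64(120.18032056850254), np.float64(5.848605726371105), array([611.9, -93.5])) (np.float64(119.32191547739512), np.float64(-2.133649846500621), array([ 540.5, -101.9]))
F local y [np.float64(60.09016028425127), np.float64(49.05555540905017), np.float64(31.164572782867165), np.float64(-32.997058791308504), np.float64(-47.98152105712524), np.float64(-60.09016028425128), np.float64(-39.935376701842394), np.float64(57.99460649556641)]
H local [(np.float64(-63.58376968137241), np.float64(57.99972474059364)), (np.float64(-64.74868819562613), np.float64(46.21105273707609)), (np.float64(-66.66716624966918), np.float64(31.524053174702093)), (np.float64(-76.19428552582407), np.float64(-31.381058467924625)), (np.float64(-78.69264406372726), np.float64(-49.02555621181255)), (np.float64(-80.15357566788639), np.float64(-60.166095371501015))]
```

Emit:
send_rows --moves '[[[-1,0.5,0,0,0.5],[-1,0.5,0.05,0,0.5],[-1,0.35,0,0,0.33],[-1,0,0,0,0]]]'

```text
t: 11.78
position: [554.8, -99.6, 112.5]
eef_rot: [0.039, 0.713, 0.042, -0.699]
force: [0.6, 0.2, -4.2]
opening: 0.411
```

```bash
python3 - <<'E'
from h import *
o=st();cv2.imwrite("pics/w9.png",bot.snapshot("wrist")[:,:,::-1])
E
```

```text
t 11.78 pos [554.8 -99.6 112.5] F [ 0.6  0.2 -4.2] open 0.411 q [-0.61  0.59  1.    1.96 -0.64  0.92 -0.74]
jaw dir deg -83.37 x axis [ 0.019  0.005 -1.   ] z ax [-0.993 -0.115 -0.02 ]
```

View pics/w9.png

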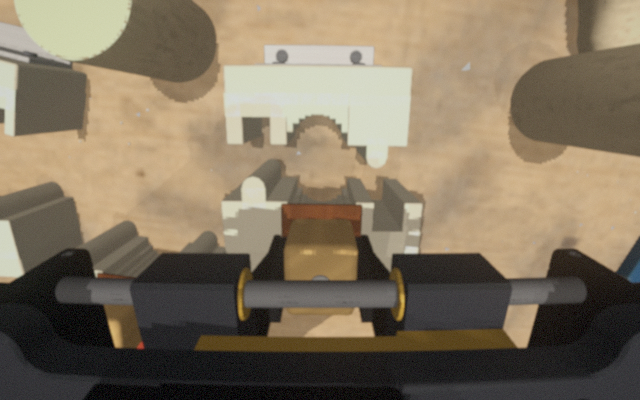

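Emit:
send_rows --moves '[[[-1,0,0.12,-0.3,0],[-1,0,0,-0.3,0],[-1,0,0,-0.2,0],[-1,0,0,-0.1,0],[-1,0,0,0,0]]]'

```text
t: 12.25
position: [548.8, -98.0, 82.1]
eef_rot: [0.036, 0.711, 0.039, -0.701]
force: [-0.3, 0.6, -5.4]
opening: 0.405
```

```bash
python3 - <<'E'
from h import *
o=st();cv2.imwrite("pics/w10.png",cv2.resize(bot.snapshot("wrist")[50:270,190:450,::-1],None,fx=3,fy=2.7 and 3,interpolation=2)[:600])
E
```

```text
t 12.25 pos [548.8 -98.   82.1] F [-0.3  0.6 -5.4] open 0.405 q [-0.59  0.62  0.96  1.99 -0.69  0.87 -0.71]
jaw dir deg -83.89 x axis [ 0.013  0.006 -1.   ] z ax [-0.994 -0.106 -0.014]
```

View pics/w10.png

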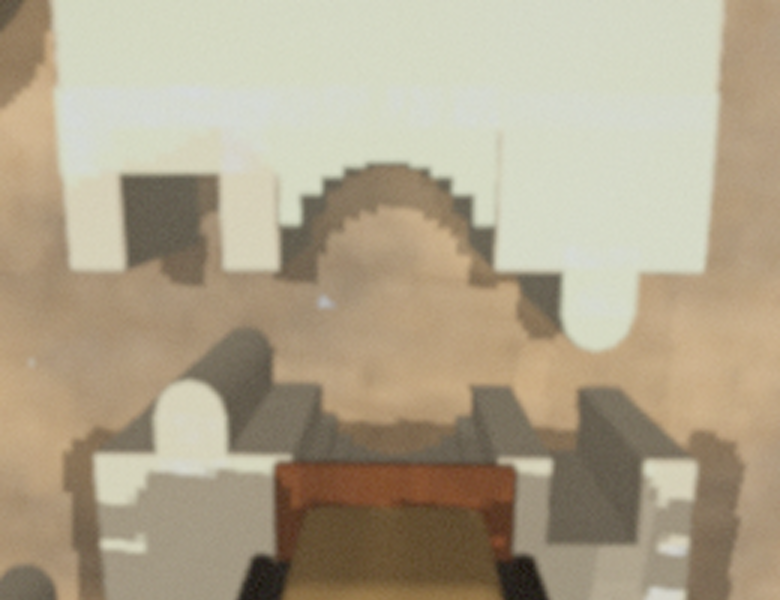

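```bash
cat >> h.py <<'E'
def cmp(o,fl,fr,hl,hr,hz):
    c=cam('wrist',o);F=onz(c,[fl,fr],70)[:,:2];H=onz(c,[hl,hr],hz)[:,:2]
    def ana(P,Q):
        d=Q-P;return np.hypot(*d),np.degrees(np.arctan2(d[0],-d[1])),(P+Q)/2
    f=ana(*F);h=ana(*H);y=np.radians(f[1]);ex=np.array([np.cos(y),np.sin(y)]);ey=np.array([-ex[1],ex[0]])
    d=f[2]-h[2];print('F',f,'H',h);print('gap',d@ex,'lat need',d@ey,'turn need',f[1]-h[1],'ex',ex)
E
python3 - <<'E'
from h import *
np.set_printoptions(precision=1,suppress=True)
cmp(bot.get_obs(),(213.3,140),(425.3,140.3),(221.7,201.7),(422.3,203.7),71.4)
E
```

```text
F (np.float64(119.62322078706595), np.float64(6.055684599974312), array([611.6, -91.1])) H (np.float64(118.7651727398249), np.float64(5.599710018172751), array([575.5, -96.7]))
gap 36.494173809555804 lat need 1.681290682211509 turn need 0.45597458180156103 ex [1.  0.1]
```

Emit:
send_rows --moves '[[[-1,0.3,0.08,0,0.08],[-1,0.3,0.06,0,0],[-1,0.05,0,0,0],[-1,0,0,0,0]]]'

```text
t: 12.63
position: [571.1, -93.4, 82.7]
eef_rot: [0.039, 0.711, 0.043, -0.701]
force: [-0.3, -0.9, -3.8]
opening: 0.41
```

```bash
python3 - <<'E'
from h import *
o=st();cv2.imwrite("pics/w11.png",cv2.resize(bot.snapshot("wrist")[70:270,190:450,::-1],None,fx=3,fy=3,interpolation=2))
E
```

```text
t 12.63 pos [571.1 -93.4  82.7] F [-0.3 -0.9 -3.8] open 0.41 q [-0.58  0.65  0.95  1.95 -0.7   0.9  -0.72]
jaw dir deg -83.37 x axis [ 0.015  0.006 -1.   ] z ax [-0.993 -0.115 -0.015]
```

View pics/w11.png

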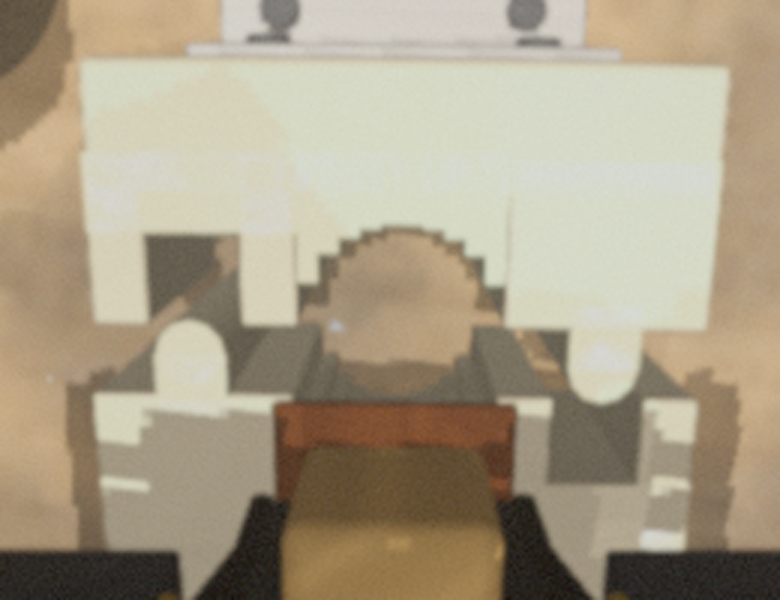

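```bash
python3 - <<'E'
from h import *
np.set_printoptions(precision=1,suppress=True)
cmp(bot.get_obs(),(220.7,177.7),(426,180),(221.7,201.7),(422.3,203.7),72)
E
```

```text
F (np.float64(120.20282998722955), np.float64(6.048177663493979), array([611.9, -90.9])) H (np.float64(118.72084653434942), np.float64(6.122286368320991), array([597.9, -91.7]))
gap 13.998252190699262 lat need -0.6417817832991943 turn need -0.0741087048270126 ex [1.  0.1]
```

Emit:
send_rows --moves '[[[-1,0.2,0.01,0,0],[-1,0.15,0.01,-0.02,0],[-1,0.1,0.01,0,0],[-1,0.08,0.01,-0.02,0],[-1,0,0,0,0]]]'

```text
t: 13.1
position: [584.2, -92.8, 81.3]
eef_rot: [0.038, 0.708, 0.043, -0.704]
force: [0.9, 0.1, -4.7]
opening: 0.408
```

```bash
python3 - <<'E'
from h import *
o=st();cv2.imwrite("pics/w12.png",cv2.resize(bot.snapshot("wrist")[70:270,190:450,::-1],None,fx=3,fy=3,interpolation=2))
E
```

```text
t 13.1 pos [584.2 -92.8  81.3] F [ 0.9  0.1 -4.7] open 0.408 q [-0.56  0.67  0.94  1.91 -0.7   0.92 -0.73]
jaw dir deg -83.43 x axis [ 0.006  0.007 -1.   ] z ax [-0.993 -0.114 -0.006]
```

View pics/w12.png

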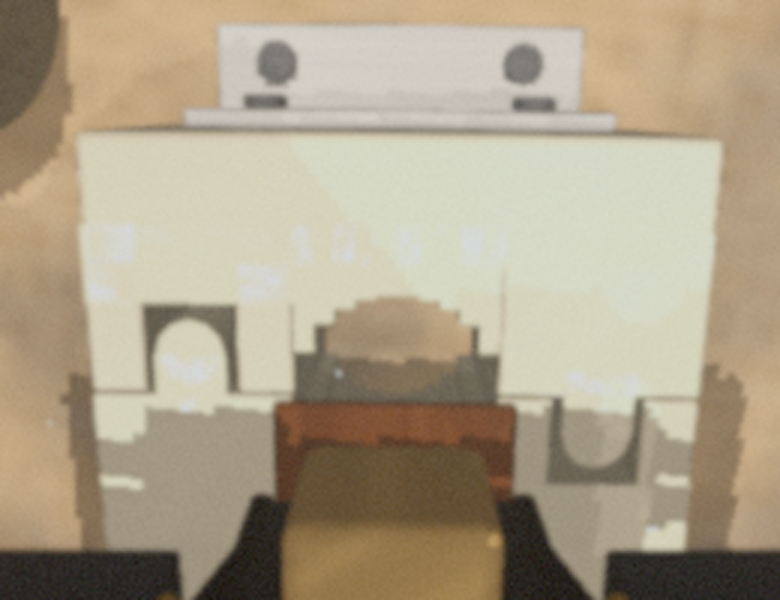

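Emit:
send_rows --moves '[[[-1,0.06,0.01,-0.03,0],[-1,0.06,0,-0.03,0],[-1,0.05,0,-0.03,0],[-1,0.05,0,0,0]]]'

```text
t: 13.48
position: [584.5, -93.2, 81.4]
eef_rot: [-0.035, -0.704, -0.045, 0.708]
force: [-5.4, 0.7, -3.1]
opening: 0.411
```

```bash
python3 - <<'E'
from h import *
o=st()
E
```

```text
t 13.48 pos [584.5 -93.2  81.4] F [-5.4  0.7 -3.1] open 0.411 q [-0.56  0.68  0.94  1.9  -0.69  0.94 -0.73]
jaw dir deg -83.49 x axis [-0.007  0.014 -1.   ] z ax [-0.994 -0.113  0.005]
```

Emit:
send_rows --moves '[[[-1,0.1,0,-0.1,0],[-1,0.1,0,-0.1,0],[-1,0.1,0,-0.1,0]]]'

```text
t: 13.73
position: [584.5, -93.2, 81.1]
eef_rot: [-0.031, -0.697, -0.052, 0.715]
force: [-16.8, 7.5, 25.8]
opening: 0.412
```

```bash
python3 - <<'E'
from h import *
o=st()
E
```

```text
t 13.73 pos [584.5 -93.2  81.1] F [-16.8   7.5  25.8] open 0.412 q [-0.54  0.69  0.93  1.88 -0.69  0.97 -0.73]
jaw dir deg -83.34 x axis [-0.027  0.028 -0.999] z ax [-0.993 -0.117  0.024]
```

Emit:
send_rows --moves '[[[-1,0,0,0,0],[0.5,0,0,0,0],[0.5,0,0,0,0],[0.5,0,0,0,0],[0.5,0,0,0,0],[0.5,0,0,0,0]]]'

```text
t: 14.23
position: [589.2, -94.6, 85.6]
eef_rot: [-0.032, -0.701, -0.051, 0.711]
force: [0.1, -0.2, -0.8]
opening: 0.689
```

```bash
python3 - <<'E'
from h import *
o=st();cv2.imwrite("pics/w13.png",cv2.resize(bot.snapshot("wrist")[70:270,190:450,::-1],None,fx=3,fy=3,interpolation=2))
E
```

```text
t 14.23 pos [589.2 -94.6  85.6] F [ 0.1 -0.2 -0.8] open 0.689 q [-0.54  0.68  0.93  1.87 -0.69  0.97 -0.73]
jaw dir deg -83.33 x axis [-0.016  0.027 -1.   ] z ax [-0.993 -0.117  0.013]
```

View pics/w13.png

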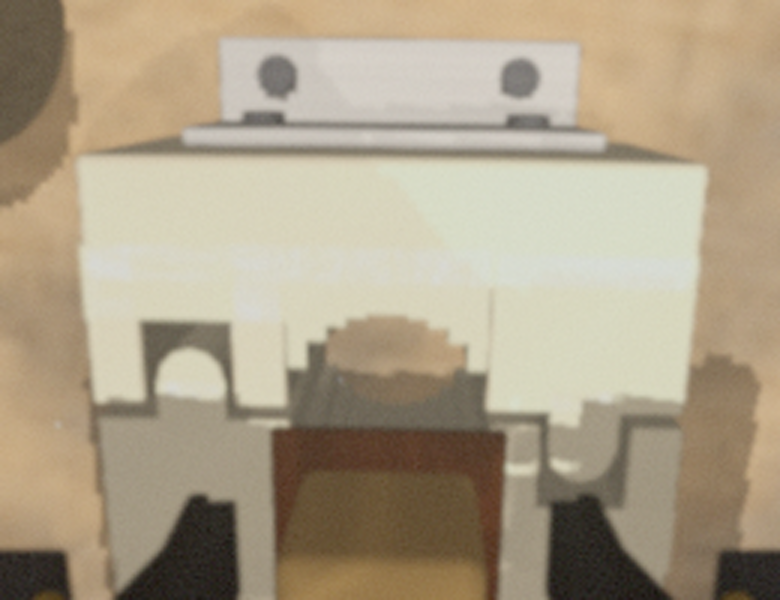

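Emit:
send_rows --moves '[[[0.5,0,0,0.8,0],[-1,0,0,0.8,0],[-1,-0.5,0,0.2,0],[-1,-0.6,-0.05,0,0],[-1,-0.6,-0.05,0,0],[-1,-0.4,-0.05,0,0],[-1,0,0,0,0]]]'

```text
t: 14.87
position: [525.8, -99.4, 141.0]
eef_rot: [-0.033, -0.701, -0.05, 0.711]
force: [0.8, -0.4, -0.7]
opening: 0.377
```

```bash
python3 - <<'E'
from h import *
o=st();cv2.imwrite("pics/w14.png",bot.snapshot("wrist")[:,:,::-1])
E
```

```text
t 14.87 pos [525.8 -99.4 141. ] F [ 0.8 -0.4 -0.7] open 0.377 q [-0.65  0.53  1.05  1.98 -0.57  0.99 -0.76]
jaw dir deg -83.23 x axis [-0.015  0.024 -1.   ] z ax [-0.993 -0.118  0.012]
```

View pics/w14.png

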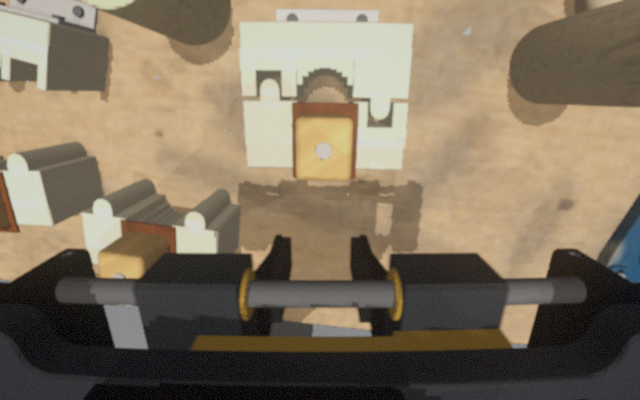

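```bash
python3 - <<'E'
from h import *
np.set_printoptions(precision=1,suppress=True)
a=cv2.imread("pics/w14.png")
cv2.imwrite("pics/w14z.png",cv2.resize(a[5:195,225:425],None,fx=3.1,fy=3.1,interpolation=2))
o=bot.get_obs();c=cam('wrist',o)
P=onz(c,[(240,23),(412,24),(246,168),(404,168)],70)[:,:2];print(P)
E
```

```text
[[ 655.   -27.3]
 [ 667.8 -143.5]
 [ 554.1  -36.9]
 [ 569.1 -157.1]]
```

View pics/w14z.png

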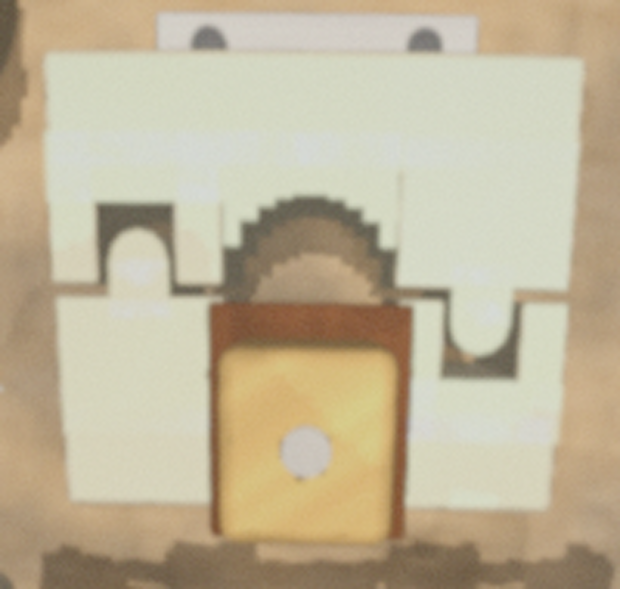

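Emit:
send_rows --moves '[[[-1,0,0,-1,0],[-1,0,0,-1,0],[-1,0,0,-0.9,0],[-1,0,0,0,0]]]'

```text
t: 15.25
position: [534.2, -98.3, 53.1]
eef_rot: [-0.035, -0.705, -0.052, 0.706]
force: [-0.5, -0.1, 0.3]
opening: 0.045
```

```bash
python3 - <<'E'
from h import *
o=st();cv2.imwrite("pics/w15.png",bot.snapshot("wrist")[:,:,::-1])
E
```

```text
t 15.25 pos [534.2 -98.3  53.1] F [-0.5 -0.1  0.3] open 0.045 q [-0.54  0.64  0.91  2.03 -0.73  0.83 -0.65]
jaw dir deg -82.94 x axis [-0.003  0.023 -1.   ] z ax [-0.992 -0.123  0.   ]
```

View pics/w15.png

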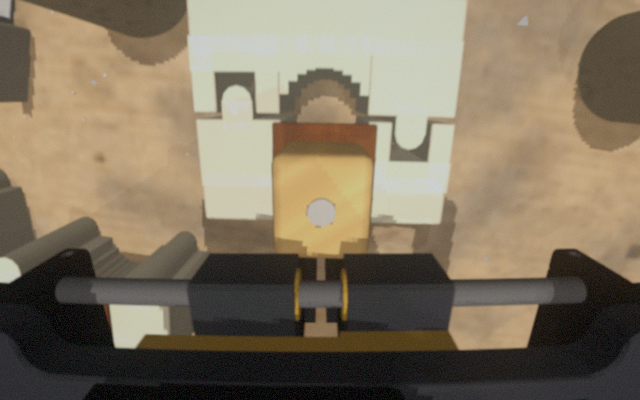

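Emit:
send_rows --moves '[[[-1,0.2,0.02,0,0],[-1,0.15,0.02,0,0],[-1,0.1,0.01,0,0],[-1,0,0,0,0]]]'

```text
t: 15.63
position: [550.5, -98.8, 58.5]
eef_rot: [-0.036, -0.705, -0.051, 0.706]
force: [-2.8, 0.4, -2.0]
opening: 0.005
```

```bash
python3 - <<'E'
from h import *
o=st()
E
```

```text
t 15.63 pos [550.5 -98.8  58.5] F [-2.8  0.4 -2. ] open 0.005 q [-0.54  0.66  0.91  1.99 -0.72  0.86 -0.66]
jaw dir deg -82.95 x axis [-0.002  0.021 -1.   ] z ax [-0.992 -0.123 -0.   ]
```

Contact started at -2.8 N; I keep pushing.

Emit:
send_rows --moves '[[[-1,0.12,0.01,-0.1,0],[-1,0.12,0.01,-0.05,0],[-1,0.12,0.01,0,0],[-1,0.1,0.01,0,0]]]'

```text
t: 15.97
position: [550.3, -98.8, 55.5]
eef_rot: [-0.032, -0.696, -0.053, 0.716]
force: [-8.9, -0.1, 1.3]
opening: 0.003
```

```bash
python3 - <<'E'
from h import *
o=st();cv2.imwrite("pics/w16.png",cv2.resize(bot.snapshot("wrist")[0:260,180:470,::-1],None,fx=2.3,fy=2.3,interpolation=2))
E
```

```text
t 15.97 pos [550.3 -98.8  55.5] F [-8.9 -0.1  1.3] open 0.003 q [-0.53  0.68  0.91  1.97 -0.71  0.89 -0.67]
jaw dir deg -83.15 x axis [-0.03   0.029 -0.999] z ax [-0.992 -0.12   0.027]
```

View pics/w16.png

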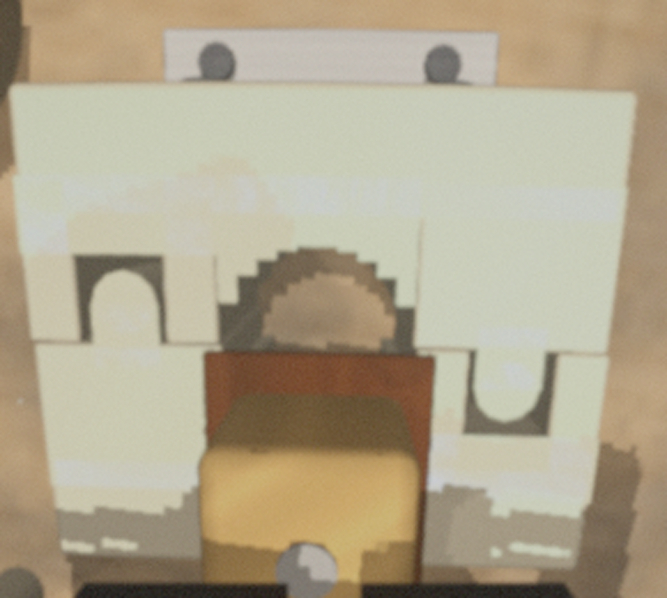

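Emit:
send_rows --moves '[[[-1,0.2,0.02,0,0],[-1,0.2,0.02,0,0],[-1,0.2,0.02,0,0]]]'

```text
t: 16.27
position: [548.4, -98.2, 56.1]
eef_rot: [-0.025, -0.682, -0.055, 0.729]
force: [-17.9, 1.3, 7.2]
opening: 0.004
```

```bash
python3 - <<'E'
from h import *
o=st();cv2.imwrite("pics/w17.png",cv2.resize(bot.snapshot("wrist")[0:260,180:470,::-1],None,fx=2.3,fy=2.3,interpolation=2))
E
```

```text
t 16.27 pos [548.4 -98.2  56.1] F [-17.9   1.3   7.2] open 0.004 q [-0.52  0.69  0.91  1.95 -0.7   0.94 -0.69]
jaw dir deg -83.58 x axis [-0.068  0.039 -0.997] z ax [-0.991 -0.115  0.064]
```

View pics/w17.png

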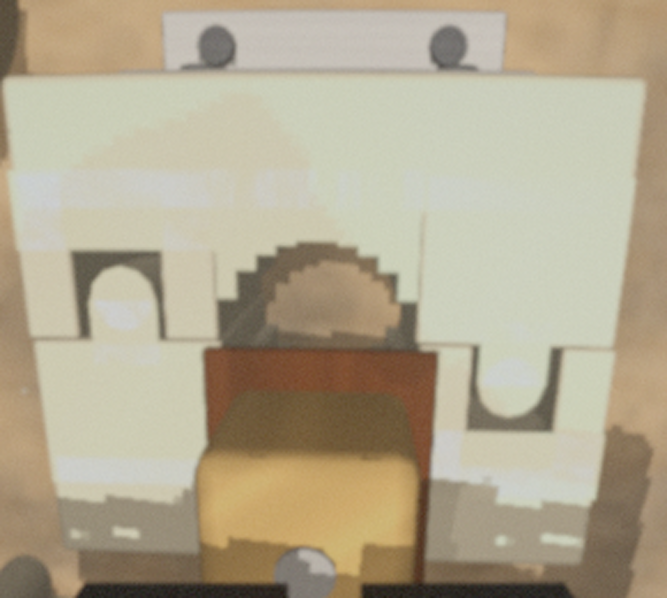

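Emit:
send_rows --moves '[[[-1,-0.5,0,0,0],[-1,-0.5,0,0,0],[1,0,0,1,0],[1,0,0,1,0],[1,0,0,1,0],[1,0,0,0.7,0],[1,0,0,0,0]]]'

```text
t: 16.9
position: [522.0, -99.9, 178.0]
eef_rot: [-0.025, -0.686, -0.054, 0.725]
force: [-0.4, -0.2, 0.3]
opening: 0.299
```

```bash
python3 - <<'E'
from h import *
o=st();cv2.imwrite("pics/w18.png",bot.snapshot("wrist")[:,:,::-1])
E
```

```text
t 16.9 pos [522.  -99.9 178. ] F [-0.4 -0.2  0.3] open 0.299 q [-0.67  0.5   1.09  1.92 -0.51  1.1  -0.81]
jaw dir deg -83.7 x axis [-0.057  0.038 -0.998] z ax [-0.992 -0.112  0.053]
```

View pics/w18.png

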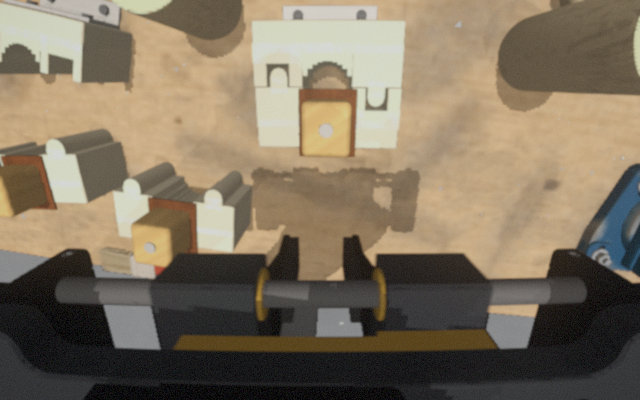

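```bash
python3 - <<'E'
from h import *
cv2.imwrite("pics/s18.png",bot.snapshot("scene")[:,:,::-1])
cv2.imwrite("pics/t18.png",bot.snapshot("top")[:,:,::-1])
E
```

```text
(no output)
```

View pics/s18.png

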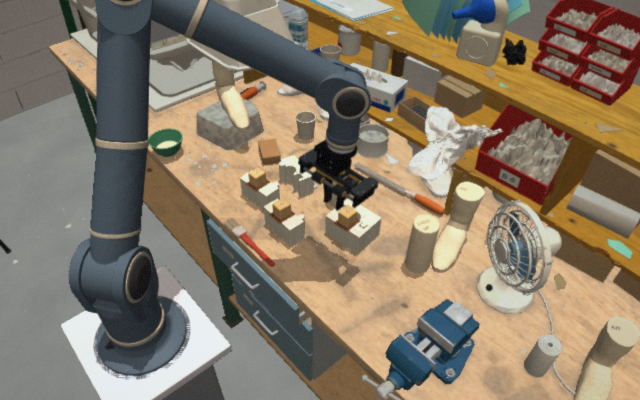

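View pics/t18.png

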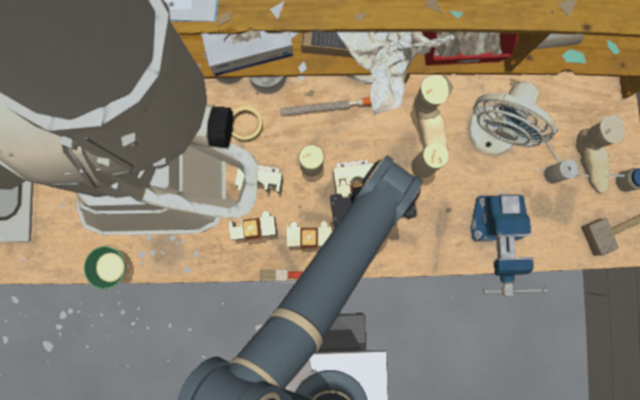

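```bash
python3 - <<'E'
from h import *
s=cam('scene');t=cam('top')
im=cv2.imread("pics/top0.png")[:,:300];im=cv2.resize(im,None,fx=2,fy=1.5*4/3,interpolation=2)[:600]
for uv,col in (((237,68),(0,0,255)),((294,46),(255,0,0)),((187,37),(0,255,0)),((223,17),(0,255,255)),((278,5),(255,0,255))):
    for z in range(300,1000,50):
        p=proj(t,onz(s,[uv],z))[0]*2
        cv2.circle(im,(int(p[0]),int(p[1])),3,col,-1)
        if z%100==0:cv2.putText(im,str(z),(int(p[0])+4,int(p[1])),0,.4,col,1)
cv2.imwrite("pics/epi.png",im)
E
```

```text
(no output)
```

View pics/epi.png

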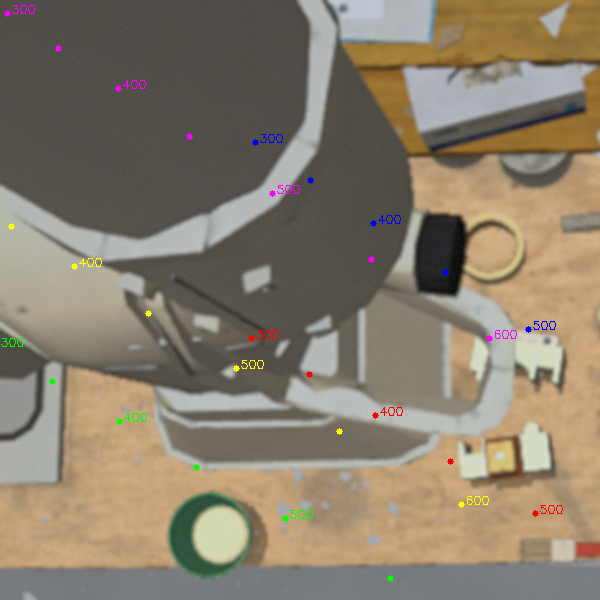

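```bash
python3 - <<'E'
from h import *
np.set_printoptions(precision=0,suppress=True)
s=cam('scene');t=cam('top')
for a,b in (((237,68),(218,222)),((294,46),(222,138)),((187,37),(95,232)),((230,66),(200,231)),((278,5),(247,165)),((223,17),(245,212))):print(tri(s,a,t,b))
print(onz(t,[(257,180)],600))
E
```

```text
(array([482., 214., 438.]), np.float64(6.930817004898453))
(array([647., 202., 450.]), np.float64(3.5708522959501434))
(array([470., 449., 446.]), np.float64(0.4314193962601245))
(array([472., 246., 435.]), np.float64(8.294761432042723))
(array([559., 137., 600.]), np.float64(7.65954003796451))
(array([459., 155., 596.]), np.float64(65.87736111040306))
[[538. 119. 600.]]
```

```bash
python3 - <<'E'
from h import *
np.set_printoptions(precision=0,suppress=True)
s=cam('scene');t=cam('top')
# wrist pivot: scene(350,103) vs top approx (398,185)
print(tri(s,(350,103),t,(396,190)))
# forearm lower edge/upper edge near wrist & elbow centre
print(tri(s,(145,0),t,(225,385)))
for z in (400,450,500):print(z,onz(s,[(350,103)],z),onz(t,[(396,190)],z))
# end cap top outline
print('cap right', onz(t,[(418,190)],440), onz(t,[(372,190)],440))
E
```

```text
(array([ 534., -123.,  473.]), np.float64(0.9056784397129294))
(array([251., 153., 686.]), np.float64(13.903038427158268))
400 [[621. -40. 400.]] [[ 544. -136.  400.]]
450 [[562. -97. 450.]] [[ 537. -127.  450.]]
500 [[ 503. -154.  500.]] [[ 530. -118.  500.]]
cap right [[ 537. -172.  440.]] [[539. -83. 440.]]
```

Emit:
send_rows --moves '[[[1,0,0.8,0,0],[1,0,0.8,0,0],[1,0,0.8,0,0],[1,0,0.8,0,0],[1,0,0.6,0,0],[1,0,0,0,0]]]'

```text
t: 17.55
position: [515.3, 19.7, 167.3]
eef_rot: [-0.023, -0.68, -0.052, 0.731]
force: [-0.3, 0.4, -0.3]
opening: 0.895
```

```bash
python3 - <<'E'
from h import *
o=st();np.save('o19.npy',o,allow_pickle=True);cv2.imwrite("pics/w19.png",bot.snapshot("wrist")[:,:,::-1])
E
```

```text
t 17.55 pos [515.3  19.7 167.3] F [-0.3  0.4 -0.3] open 0.895 q [-0.9   0.5   1.1   1.96 -0.53  1.09 -1.02]
jaw dir deg -84.04 x axis [-0.075  0.037 -0.997] z ax [-0.992 -0.107  0.07 ]
```

View pics/w19.png

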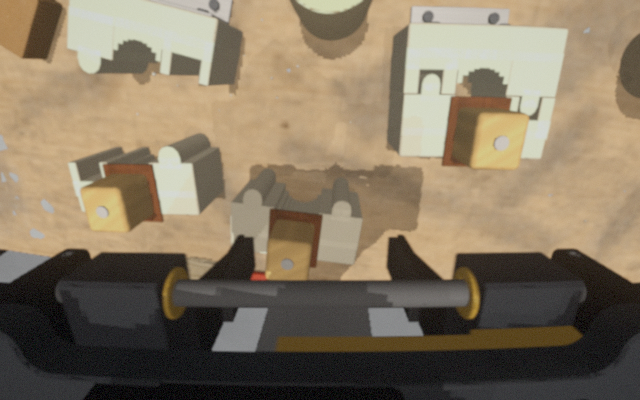

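```bash
python3 - <<'E'
import cv2
a=cv2.imread("pics/w19.png")
cv2.imwrite("pics/w19z.png",cv2.resize(a[0:245,50:255],None,fx=2.44,fy=2.44,interpolation=2)[:600])
cv2.imwrite("pics/w19y.png",cv2.resize(a[0:110,50:255],None,fx=3.8,fy=3.8,interpolation=2)[:600])
E
```

```text
(no output)
```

View pics/w19z.png

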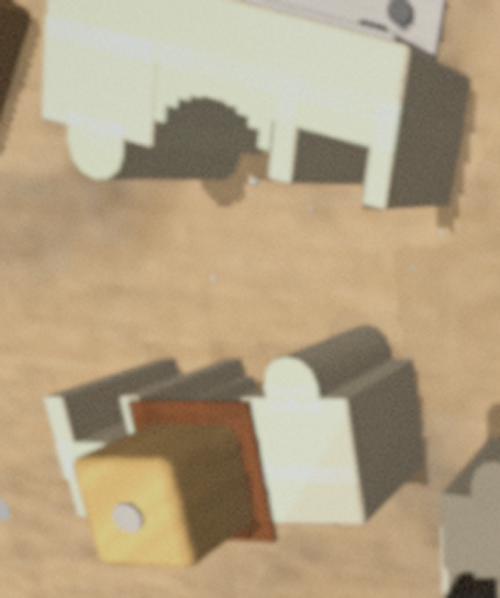

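View pics/w19y.png

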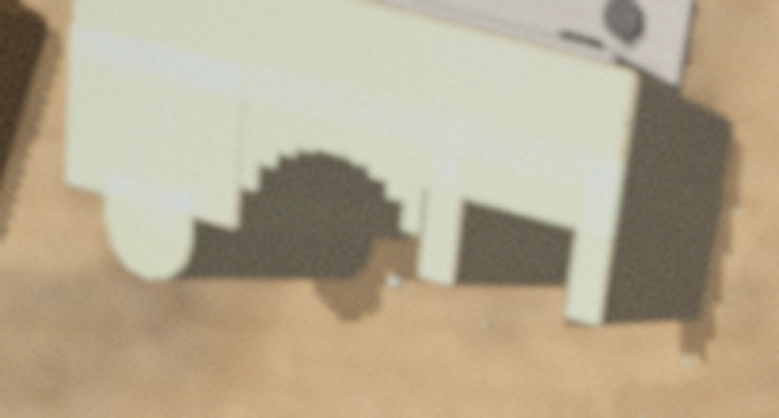

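```bash
python3 - <<'E'
from h import *
np.set_printoptions(precision=1,suppress=True)
o=np.load('o19.npy',allow_pickle=True).item()
cmp(o,(67.4,48.7),(208.7,85),(68.4,163.1),(194.3,163.9),70)
c=cam('wrist',o)
print(onz(c,[(217.6,18.9),(82.8,211),(199.6,214.3)],70)); print(onz(c,[(102.5,211.9)],112))
# check with fixed_b: front right/left & half_b grip
print(onz(c,[(286.5,262)],112), 'c grip expect ~ (466,45)')
print(onz(c,[(567,28),(400,26)],70))
E
```

```text
F (np.float64(119.87230269222137), np.float64(-9.148735218862429), array([605., 180.])) H (np.float64(120.98564542031828), np.float64(5.76303020693375), array([523. , 195.1]))
gap 83.28344214258664 lat need -1.896333591285373 turn need -14.91176542579618 ex [ 1.  -0.2]
[[643.3 113.7  70. ]
 [469.7 249.7  70. ]
 [481.3 132.1  70. ]]
[[494.3 194.4 112. ]]
[[469.1  44.2 112. ]] c grip expect ~ (466,45)
[[ 666.6 -143.5   70. ]
 [ 651.2  -20.5   70. ]]
```

Emit:
send_rows --moves '[[[1,0,0,0.1,1],[1,0,0,0.1,1],[1,0,0,0.1,1],[1,0,0,0,1],[1,0,0,0,1],[1,0,0,0,1],[1,0,0,0,1],[1,0,0,0,1],[1,0,0,0,1],[1,0,0,0,1]]]'

```text
t: 18.43
position: [510.9, 1.8, 170.3]
eef_rot: [-0.399, -0.554, -0.388, 0.62]
force: [0.2, 1.2, 0.4]
opening: 0.999
```

Emit:
send_rows --moves '[[[1,0,0,0,1],[1,0,0,0,1],[1,0,0,0,1],[1,0,0,0,1],[1,0,0,0,1],[1,0,0,0,1],[1,0,0,0,1],[1,0,0,0,1],[1,0,0,0,1],[1,0,0,0,1]]]'

```text
t: 19.27
position: [506.2, -16.7, 164.3]
eef_rot: [0.661, 0.271, 0.616, -0.332]
force: [1.2, -0.5, 0.4]
opening: 1.001
```

```bash
python3 - <<'E'
from h import *
o=st()
E
```

```text
t 19.27 pos [506.2 -16.7 164.3] F [ 1.2 -0.5  0.4] open 1.001 q [-0.64  0.28  0.63  2.04 -0.08  0.86  0.71]
jaw dir deg 39.31 x axis [ 0.02  -0.104 -0.994] z ax [ 0.634 -0.767  0.093]
```

Emit:
send_rows --moves '[[[1,0,0,0,1],[1,0,0,0,1],[1,0,0,0,1],[1,0,0,0,1],[1,0,0,0,1],[1,0,0,0,1],[1,0,0,0,1],[1,0,0,0,1],[1,0,0,0,0.8],[1,0,0,0,0]]]'

```text
t: 20.1
position: [499.6, -35.6, 157.8]
eef_rot: [0.737, -0.043, 0.675, 0.002]
force: [-0.0, -0.1, 0.1]
opening: 0.995
```

```bash
python3 - <<'E'
from h import *
o=st()
cv2.imwrite("pics/s20.png",bot.snapshot("scene")[:,:,::-1])
E
```

```text
t 20.1 pos [499.6 -35.6 157.8] F [-0.  -0.1  0.1] open 0.995 q [-0.42  0.22  0.43  2.09 -0.05  0.76  1.67]
jaw dir deg 93.56 x axis [ 0.089 -0.056 -0.994] z ax [0.994 0.067 0.085]
```

View pics/s20.png

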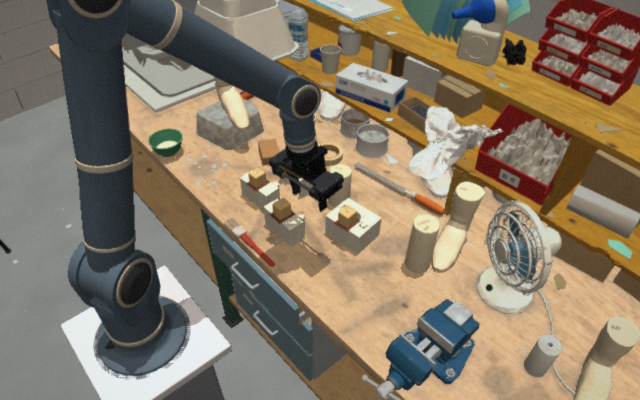

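Emit:
send_rows --moves '[[[1,0,0.8,0,0.2],[1,0,0.9,0,0.1],[1,0,0.9,0,0],[1,0,0.9,0,0],[1,0,0.9,0,0],[1,0,0.9,0,0],[1,0,0.9,0,0],[1,0,0.9,0,0],[1,0,0.5,0,0],[1,0,0,0,0]]]'

```text
t: 20.98
position: [498.3, 191.9, 154.8]
eef_rot: [0.736, -0.04, 0.676, -0.005]
force: [0.0, -0.1, -0.1]
opening: 1.001
```

```bash
python3 - <<'E'
from h import *
o=st();cv2.imwrite("pics/w21.png",bot.snapshot("wrist")[:,:,::-1])
c=cam('wrist',o);print(proj(c,[[494,194.8,112]]))
E
```

```text
t 20.98 pos [498.3 191.9 154.8] F [ 0.  -0.1 -0.1] open 1.001 q [-0.78  0.29  0.34  2.   -0.    0.81  1.16]
jaw dir deg 92.72 x axis [ 0.087 -0.062 -0.994] z ax [0.995 0.053 0.083]
[[329.78238805 214.35314671]]
```

View pics/w21.png

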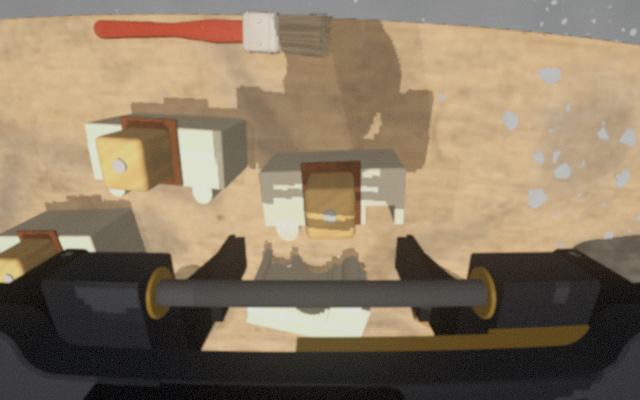

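Emit:
send_rows --moves '[[[1,-0.05,0,-0.7,0.2],[1,0,0,-0.7,0.2],[1,0,0,-0.5,0],[1,0,0,0,0]]]'

```text
t: 21.37
position: [498.4, 183.1, 96.6]
eef_rot: [0.737, -0.052, 0.674, 0.005]
force: [-0.2, -0.3, -0.4]
opening: 0.998
```

```bash
python3 - <<'E'
from h import *
o=st()
E
```

```text
t 21.37 pos [498.4 183.1  96.6] F [-0.2 -0.3 -0.4] open 0.998 q [-0.75  0.37  0.32  2.06 -0.03  0.67  1.22]
jaw dir deg 94.48 x axis [ 0.091 -0.062 -0.994] z ax [0.993 0.084 0.085]
```

Emit:
send_rows --moves '[[[1,-0.1,0.3,-0.3,0.1],[1,0,0.1,-0.25,0.05],[0.2,0,0,0,0]]]'

```text
t: 21.62
position: [496.2, 191.7, 79.7]
eef_rot: [0.737, -0.055, 0.674, 0.008]
force: [-0.3, -0.1, -0.4]
opening: 0.97
```

```bash
python3 - <<'E'
from h import *
o=st();cv2.imwrite("pics/w22.png",bot.snapshot("wrist")[:,:,::-1])
E
```

```text
t 21.62 pos [496.2 191.7  79.7] F [-0.3 -0.1 -0.4] open 0.97 q [-0.75  0.4   0.31  2.07 -0.03  0.64  1.22]
jaw dir deg 94.98 x axis [ 0.092 -0.063 -0.994] z ax [0.992 0.093 0.086]
```

View pics/w22.png

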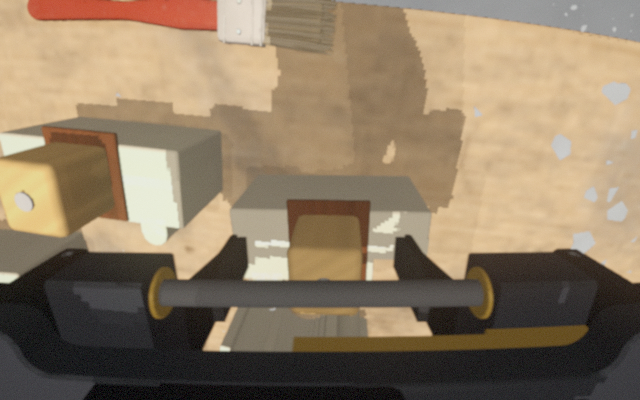

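Emit:
send_rows --moves '[[[-1,0,0.05,0,0],[-1,0,0,0,0],[-1,0,0,0,0],[-1,0,0,0,0],[-1,0,0,0,0],[-1,0,0,0,0],[-1,0,0,0,0],[-1,0,0,0,0],[-1,0,0,0,0],[-1,0,0,0,0]]]' --newtons 50

```text
t: 22.5
position: [498.5, 194.8, 83.3]
eef_rot: [0.739, -0.054, 0.672, 0.009]
force: [0.0, -0.3, -0.1]
opening: 0.418
```

Emit:
send_rows --moves '[[[-1,0,0,0,0],[-1,0,0,0,0],[-1,0,0,0,0]]]'

```text
t: 22.75
position: [498.5, 194.7, 83.2]
eef_rot: [0.739, -0.053, 0.672, 0.009]
force: [0.0, -0.1, -0.1]
opening: 0.42
```

```bash
python3 - <<'E'
from h import *
o=st();cv2.imwrite("pics/w23.png",bot.snapshot("wrist")[:,:,::-1])
E
```

```text
t 22.75 pos [498.5 194.7  83.2] F [ 0.  -0.1 -0.1] open 0.42 q [-0.76  0.4   0.31  2.06 -0.04  0.64  1.21]
jaw dir deg 94.9 x axis [ 0.098 -0.058 -0.993] z ax [0.992 0.091 0.092]
```

View pics/w23.png

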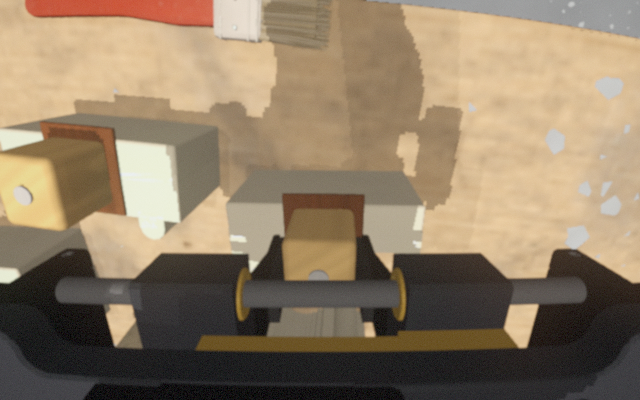

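Emit:
send_rows --moves '[[[-1,0,0,-0.15,0],[-1,0,0,-0.15,0],[-1,0,0,-0.15,0],[-1,0,0,-0.15,0]]]'

```text
t: 23.13
position: [500.4, 195.0, 83.0]
eef_rot: [0.738, -0.052, 0.672, 0.011]
force: [-14.9, -3.6, 40.0]
opening: 0.421
```

```bash
python3 - <<'E'
from h import *
o=st()
E
```

```text
t 23.13 pos [500.4 195.   83. ] F [-14.9  -3.6  40. ] open 0.421 q [-0.75  0.4   0.3   2.06 -0.04  0.64  1.22]
jaw dir deg 94.95 x axis [ 0.096 -0.054 -0.994] z ax [0.992 0.092 0.091]
```

Emit:
send_rows --moves '[[[-1,0,0,0.4,0],[-1,0,0,0.3,-0.2],[-1,0,0,0.1,-0.3],[-1,0,0,0,0]]]'

```text
t: 23.47
position: [497.7, 193.5, 108.4]
eef_rot: [0.737, -0.034, 0.675, -0.01]
force: [0.1, 0.2, -4.3]
opening: 0.416
```

```bash
python3 - <<'E'
from h import *
np.set_printoptions(precision=2,suppress=True)
o=st();im=bot.snapshot("wrist")[:,:,::-1];cv2.imwrite("pics/w24.png",im)
cv2.imwrite("pics/w24z.png",cv2.resize(im[150:300,200:450],None,fx=3.2,fy=3.2,interpolation=2))
p=bot.camera_params('wrist');M=np.array(p['mount']);f=200/np.tan(np.radians(p['fovy'])/2);print(f)
K=np.array([[f,0,p['cx']],[0,f,p['cy']],[0,0,1]]);c=(K,np.array(p['dist_coeffs']),np.linalg.inv(M))
oo,D=ray(c,[(221.5,201.5),(422.7,203.3)])
print(oo,D, [oo+d*(10.7-oo[0])/d[0] for d in D])
E
```

```text
t 23.47 pos [497.7 193.5 108.4] F [ 0.1  0.2 -4.3] open 0.416 q [-0.77  0.36  0.33  2.04 -0.03  0.71  1.16]
jaw dir deg 91.85 x axis [ 0.09 -0.06 -0.99] z ax [1.   0.04 0.09]
309.734628407174
[-162.06   -0.71  -82.48] [[ 0.95 -0.32  0.3 ]
 [ 0.95  0.33  0.31]] [array([ 10.7 , -58.94, -27.2 ]), array([ 10.7 ,  59.75, -26.08])]
```

View pics/w24.png

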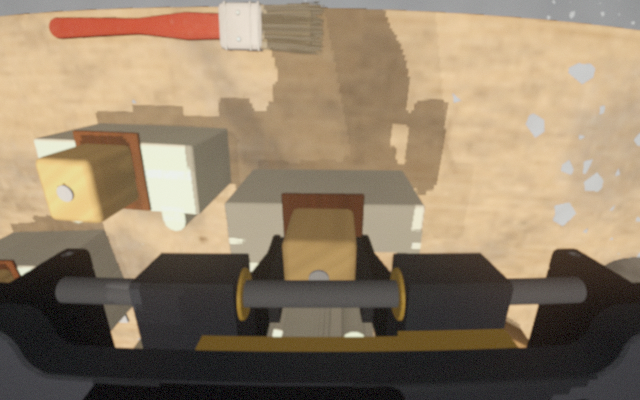

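View pics/w24z.png

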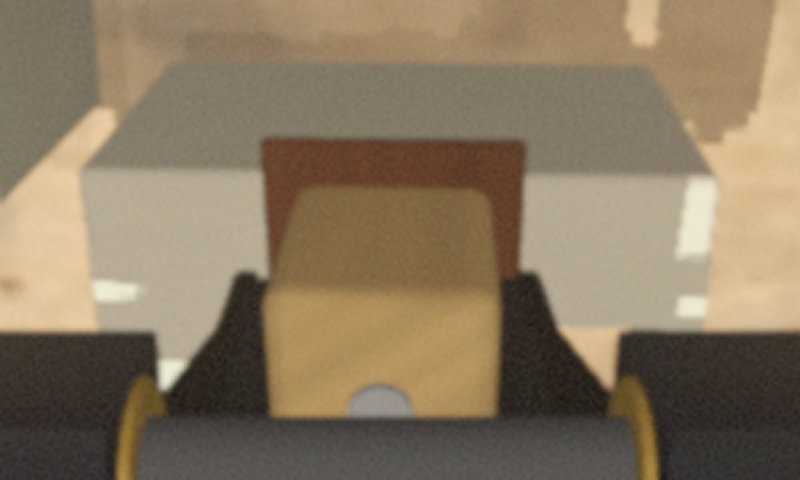

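```bash
python3 - <<'E'
from h import *
np.set_printoptions(precision=1,suppress=True)
o=st();c=cam('wrist',o)
for z in (94,96,98):
    P=onz(c,[(225.6,202.5),(423.4,205.6)],z)[:,:2];m=P.mean(0);d=P[0]-P[1]
    print(z,P.ravel(),'w',np.hypot(*d),'yaw',np.degrees(np.arctan2(-d[0],d[1])),'rel',m-o['position'][:2])
E
```

```text
t 23.52 pos [497.4 193.3 108. ] F [ 0.3  0.2 -4.4] open 0.417 q [-0.8  0.4  0.3  2.  -0.   0.7  1.2]
jaw dir deg 91.91 x axis [ 0.1 -0.1 -1. ] z ax [1.  0.  0.1]
94 [475.8 133.4 470.7 251.1] w 117.7586531322456 yaw -177.50241306268376 rel [-24.1  -1.1]
96 [474.9 134.2 469.9 250.4] w 116.35717464063356 yaw -177.50241306268376 rel [-25.  -1.]
98 [474.  135.  469.  249.8] w 114.95569614902152 yaw -177.50241306268376 rel [-25.9  -0.9]
```

```bash
python3 - <<'E'
from h import *
np.set_printoptions(precision=0,suppress=True)
s=cam('scene')
print('s1 pivot disc TCP (383,155,231)');[print(z,onz(s,[(228,48)],z)[0][:2]) for z in (480,510,540,570)]
print('s20 disc TCP (499.6,-35.6,157.8) lean .09,-.056');[print(z,onz(s,[(305,97)],z)[0][:2]) for z in (420,450,480,510)]
print('shoulder');[print(z,onz(s,[(133,277)],z)[0][:2]) for z in (200,250,300,350)]
E
```

```text
s1 pivot disc TCP (383,155,231)
480 [480. 249.]
510 [447. 193.]
540 [414. 137.]
570 [382.  81.]
s20 disc TCP (499.6,-35.6,157.8) lean .09,-.056
420 [537.  24.]
450 [504. -15.]
480 [472. -53.]
510 [440. -92.]
shoulder
200 [32. -6.]
250 [ 25. -51.]
300 [ 17. -95.]
350 [  10. -140.]
```

```bash
python3 - <<'E'
from h import *
s=cam('scene');t=cam('top')
im0=cv2.imread("pics/top0.png")[:300,:300];im0=cv2.resize(im0,None,fx=2,fy=2,interpolation=2)
low=np.array([(300,105),(330,135),(380,163),(425,190),(440,190),(520,165),(605,135),(607,122)])/2.8+[80,0]
up=np.array([(328,5),(400,45),(430,47),(555,15),(552,0)])/2.8+[80,0]
im=im0.copy()
for z,col in ((400,(0,0,255)),(440,(0,140,255)),(480,(0,255,0)),(520,(255,0,0))):
    p=proj(t,onz(s,low,z))*2;cv2.polylines(im,[p.astype(int)],False,col,1)
for z,col in ((550,(0,0,0)),(600,(255,0,255)),(650,(255,255,0)),(700,(0,255,255))):
    p=proj(t,onz(s,up,z))*2;cv2.polylines(im,[p.astype(int)],False,col,2)
cv2.imwrite("pics/epi2.png",im)
E
```

```text
(no output)
```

View pics/epi2.png

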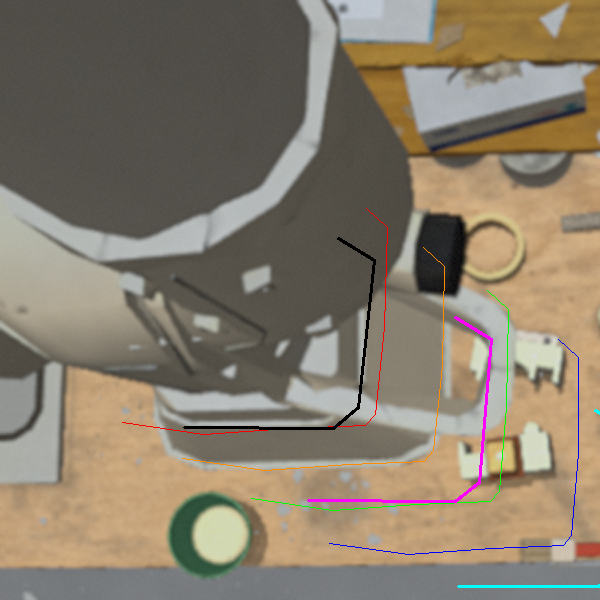

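Emit:
send_rows --moves '[[[-1,0,0.13,-0.2,-0.7],[-1,0,0,-0.2,-0.7],[-1,0,0,0,-0.45],[-1,0,0,0,0]]]'

```text
t: 23.85
position: [494.2, 195.6, 91.9]
eef_rot: [0.73, 0.031, 0.678, -0.084]
force: [0.7, -0.3, -4.5]
opening: 0.417
```

```bash
python3 - <<'E'
from h import *
o=st()
E
```

```text
t 23.85 pos [494.2 195.6  91.9] F [ 0.7 -0.3 -4.5] open 0.417 q [-0.82  0.4   0.38  2.04 -0.06  0.7   0.99]
jaw dir deg 80.5 x axis [ 0.068 -0.081 -0.994] z ax [ 0.984 -0.159  0.08 ]
```

Emit:
send_rows --moves '[[[-1,0,0.08,-0.15,0.05],[-1,0,0,-0.12,0],[-1,0,0,-0.08,0],[-1,0,0,0,0]]]'

```text
t: 24.18
position: [494.7, 197.7, 84.4]
eef_rot: [0.73, 0.027, 0.678, -0.08]
force: [-0.1, -0.1, -4.8]
opening: 0.418
```

```bash
python3 - <<'E'
from h import *
o=st()
E
```

```text
t 24.18 pos [494.7 197.7  84.4] F [-0.1 -0.1 -4.8] open 0.418 q [-0.81  0.41  0.37  2.04 -0.07  0.69  1.  ]
jaw dir deg 81.11 x axis [ 0.067 -0.08  -0.995] z ax [ 0.986 -0.149  0.078]
```

Release it here and raise clear of the grip, then look.

Emit:
send_rows --moves '[[[-1,0,0,-0.05,0],[1,0,0,0,0],[1,0,0,0,0],[1,0,0,0,0],[1,0,0,0,0],[1,0,0,0.2,0],[1,0,0,0.8,0],[1,-0.1,-0.3,0.6,0],[1,0,-0.6,0,0],[1,0,-0.8,0,0]]]'

```text
t: 25.02
position: [493.5, 151.6, 133.5]
eef_rot: [0.732, 0.023, 0.677, -0.074]
force: [-0.2, 0.4, -0.4]
opening: 0.97
```

Emit:
send_rows --moves '[[[1,0,-1,0,0],[1,0.2,-1,0,0],[1,0.4,-1,0,0],[1,0.4,0,0,0],[1,0,0,0,0]]]'

```text
t: 25.43
position: [525.3, 54.8, 137.3]
eef_rot: [0.734, 0.025, 0.675, -0.074]
force: [0.8, 0.3, 1.0]
opening: 1.0
```

```bash
python3 - <<'E'
from h import *
o=st();np.save('o25.npy',o,allow_pickle=True);cv2.imwrite("pics/w25.png",bot.snapshot("wrist")[:,:,::-1])
E
```

```text
t 25.43 pos [525.3  54.8 137.3] F [0.8 0.3 1. ] open 1.0 q [-0.59  0.31  0.43  2.04 -0.06  0.76  1.29]
jaw dir deg 81.79 x axis [ 0.077 -0.075 -0.994] z ax [ 0.987 -0.137  0.087]
```

View pics/w25.png

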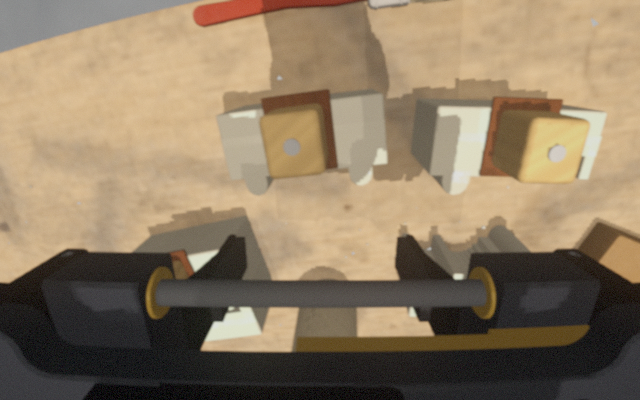

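Emit:
send_rows --moves '[[[1,0.4,-0.4,0.6,0],[1,0.6,-0.4,0.6,0],[1,0.6,-0.4,0.6,0],[1,0.6,-0.4,0.2,0],[1,0.6,0,0,0],[1,0.6,0,0,0],[1,0,0,0,0]]]'

```text
t: 26.07
position: [624.1, 14.0, 199.2]
eef_rot: [0.731, 0.02, 0.679, -0.069]
force: [-0.2, 0.0, -0.3]
opening: 1.002
```

```bash
python3 - <<'E'
from h import *
o=st();np.save('o26.npy',o,allow_pickle=True);cv2.imwrite("pics/w26.png",bot.snapshot("wrist")[:,:,::-1])
E
```

```text
t 26.07 pos [624.1  14.  199.2] F [-0.2  0.  -0.3] open 1.002 q [-0.47  0.39  0.44  1.76 -0.11  0.96  1.45]
jaw dir deg 82.64 x axis [ 0.069 -0.073 -0.995] z ax [ 0.989 -0.123  0.077]
```

View pics/w26.png

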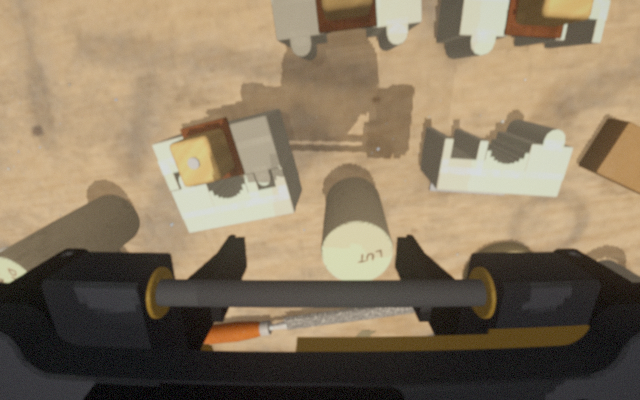

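```bash
python3 - <<'E'
import cv2
a=cv2.imread("pics/w26.png")
cv2.imwrite("pics/w26z.png",cv2.resize(a[0:205,415:625],None,fx=2.9,fy=2.9,interpolation=2)[:600])
cv2.imwrite("pics/w26b.png",cv2.resize(a[100:240,145:305],None,fx=4,fy=4,interpolation=2)[:600])
E
```

```text
(no output)
```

View pics/w26z.png

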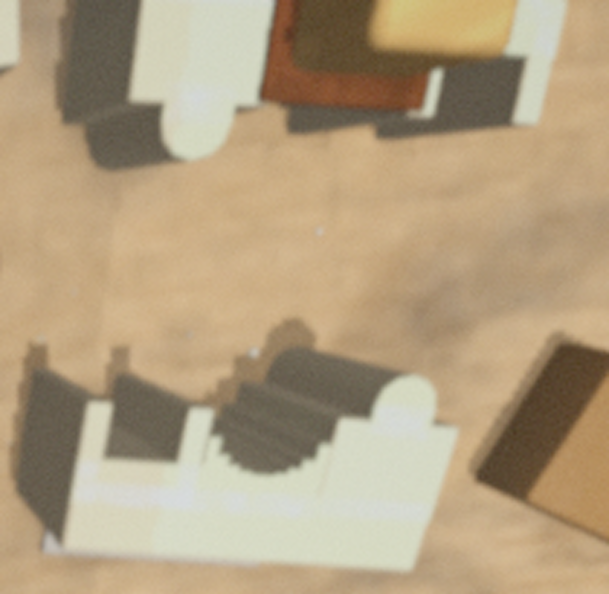

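View pics/w26b.png

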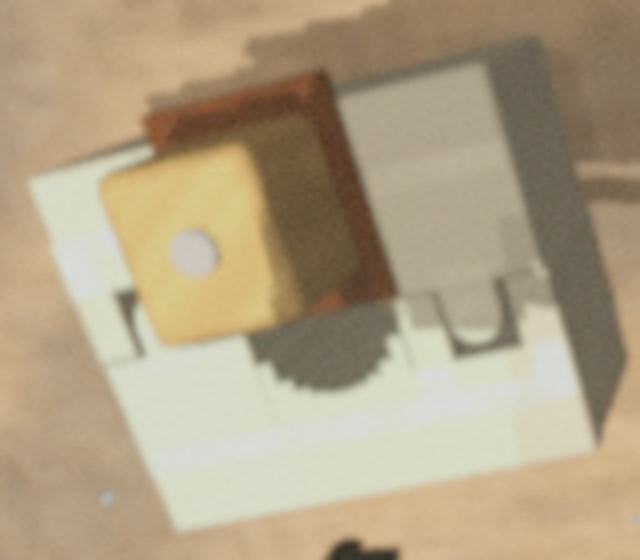

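```bash
python3 - <<'E'
from h import *
np.set_printoptions(precision=1,suppress=True)
o=np.load('o26.npy',allow_pickle=True).item()
cmp(o,(573.6,147.6),(445,137.9),(601.2,43.4),(460.2,34.5),70)
E
```

```text
F (np.float64(120.30824853334644), np.float64(-9.994257232060544), array([604.6, 181.9])) H (np.float64(119.96548816119466), np.float64(-8.27425967476249), array([518.6, 194.3]))
gap 86.80655121818552 lat need 2.71638368258815 turn need -1.7199975572980541 ex [ 1.  -0.2]
```

Emit:
send_rows --moves '[[[-1,0,0,-0.5,0],[-1,0,0,-0.5,0],[-1,0,0,-0.5,0],[-1,0,0,-0.5,0],[-1,0,0,-0.3,0],[-1,0,0,-0.3,0],[-1,0,0,-0.3,0],[-1,0,0,-0.3,0],[-1,0,0,-0.3,0],[-1,0,0,-0.2,0]]]'

```text
t: 26.95
position: [613.3, 24.5, 82.2]
eef_rot: [0.728, 0.017, 0.683, -0.063]
force: [-0.5, 1.1, 0.1]
opening: 0.324
```

```bash
python3 - <<'E'
from h import *
o=st()
E
```

```text
t 26.95 pos [613.3  24.5  82.2] F [-0.5  1.1  0.1] open 0.324 q [-0.44  0.52  0.39  1.88 -0.17  0.73  1.49]
jaw dir deg 83.41 x axis [ 0.06  -0.067 -0.996] z ax [ 0.992 -0.11   0.067]
```

Emit:
send_rows --moves '[[[-1,0.3,-0.2,-0.4,0],[-1,0.2,-0.3,-0.4,0],[-1,0,-0.2,0,0],[-1,0,-0.2,0,0],[-1,0,-0.1,0,0]]]'

```text
t: 27.37
position: [628.3, -7.1, 54.7]
eef_rot: [0.727, 0.017, 0.684, -0.062]
force: [0.5, 0.1, 0.8]
opening: 0.021
```

```bash
python3 - <<'E'
from h import *
o=st()
E
```

```text
t 27.37 pos [628.3  -7.1  54.7] F [0.5 0.1 0.8] open 0.021 q [-0.36  0.57  0.37  1.86 -0.2   0.7   1.55]
jaw dir deg 83.47 x axis [ 0.058 -0.067 -0.996] z ax [ 0.992 -0.11   0.065]
```

Emit:
send_rows --moves '[[[-1,0,-0.2,0,0],[-1,0,-0.2,0,0],[-1,0,-0.2,0,0],[-1,0,-0.2,0,0],[-1,0,-0.2,0,0]]]'

```text
t: 27.78
position: [628.1, -17.8, 55.5]
eef_rot: [0.727, 0.023, 0.685, -0.049]
force: [0.3, 9.1, -1.6]
opening: 0.004
```

```bash
python3 - <<'E'
from h import *
o=st()
E
```

```text
t 27.78 pos [628.1 -17.8  55.5] F [ 0.3  9.1 -1.6] open 0.004 q [-0.31  0.57  0.34  1.85 -0.22  0.7   1.61]
jaw dir deg 84.08 x axis [ 0.057 -0.04  -0.998] z ax [ 0.993 -0.101  0.061]
```

Emit:
send_rows --moves '[[[-1,0,-0.3,0,0],[-1,0,-0.3,0,0],[-1,0,-0.3,0,0],[-1,0,-0.3,0,0],[-1,0,-0.3,0,0],[-1,0,-0.3,0,0]]]'

```text
t: 28.28
position: [627.8, -17.8, 56.2]
eef_rot: [0.725, 0.033, 0.688, -0.013]
force: [1.5, 14.0, -1.2]
opening: 0.007
```

```bash
python3 - <<'E'
from h import *
o=st()
E
```

```text
t 28.28 pos [627.8 -17.8  56.2] F [ 1.5 14.  -1.2] open 0.007 q [-0.23  0.56  0.28  1.85 -0.27  0.71  1.71]
jaw dir deg 86.31 x axis [ 0.052  0.026 -0.998] z ax [ 0.997 -0.066  0.05 ]
```

Emit:
send_rows --moves '[[[-1,0,-0.3,0,0],[-1,0,-0.3,0,0],[-1,0,-0.3,0,0],[-1,0,-0.3,0,0],[-1,0,-0.3,0,0],[-1,0,-0.3,0,0]]]'

```text
t: 28.78
position: [627.3, -17.6, 56.9]
eef_rot: [0.721, 0.041, 0.691, 0.023]
force: [1.9, 14.1, -4.3]
opening: 0.006
```

```bash
python3 - <<'E'
from h import *
o=st()
E
```

```text
t 28.78 pos [627.3 -17.6  56.9] F [ 1.9 14.1 -4.3] open 0.006 q [-0.16  0.56  0.22  1.84 -0.32  0.74  1.81]
jaw dir deg 88.62 x axis [ 0.044  0.09  -0.995] z ax [ 0.999 -0.028  0.042]
```

Emit:
send_rows --moves '[[[-1,0,-0.3,0,0],[-1,0,0.3,0,0],[-1,0,0.3,0.6,0],[1,0,0,1,0],[1,0,0,1,-0.3],[1,-0.6,0.2,0.8,-0.3],[1,-1,0.4,0,-0.3],[1,-1,0.6,0,-0.3],[1,-1,0.8,0,0],[1,-1,0.9,0,0]]]'

```text
t: 29.62
position: [491.1, 84.7, 168.4]
eef_rot: [0.726, 0.092, 0.681, -0.022]
force: [0.4, 1.2, 0.1]
opening: 0.45
```

```bash
python3 - <<'E'
from h import *
o=st()
E
```

```text
t 29.62 pos [491.1  84.7 168.4] F [0.4 1.2 0.1] open 0.45 q [-0.45  0.2   0.28  2.08 -0.19  0.79  1.36]
jaw dir deg 80.89 x axis [ 0.072  0.095 -0.993] z ax [ 0.985 -0.164  0.056]
```

Emit:
send_rows --moves '[[[1,-0.6,0.7,0,0],[1,-0.5,0.8,0,0],[1,-0.4,0.8,-0.2,0],[1,-0.2,0.8,-0.3,0],[1,0,0.8,-0.3,0],[1,0,0,-0.3,0],[1,0,0,0,0]]]'

```text
t: 30.2
position: [430.4, 209.4, 140.1]
eef_rot: [0.729, 0.093, 0.678, -0.016]
force: [-0.9, -0.7, -0.3]
opening: 0.958
```

```bash
python3 - <<'E'
from h import *
o=st();cv2.imwrite("pics/w27.png",bot.snapshot("wrist")[:,:,::-1])
cv2.imwrite("pics/s27.png",bot.snapshot("scene")[:,:,::-1])
E
```

```text
t 30.2 pos [430.4 209.4 140.1] F [-0.9 -0.7 -0.3] open 0.958 q [-0.67  0.2   0.18  2.16 -0.14  0.67  1.03]
jaw dir deg 81.34 x axis [ 0.08   0.103 -0.992] z ax [ 0.986 -0.157  0.063]
```

View pics/s27.png

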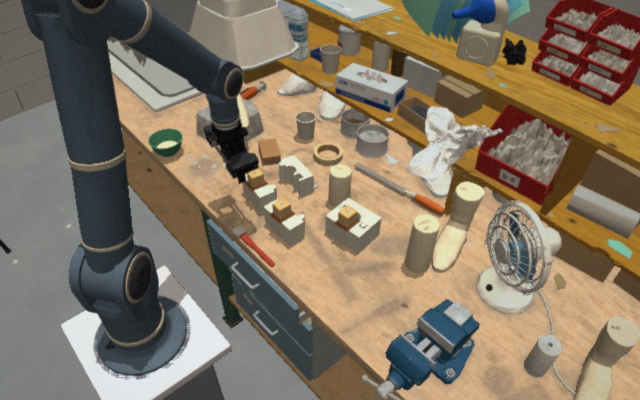

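Emit:
send_rows --moves '[[[1,0.1,0,-0.8,-0.1],[1,0,0,-0.8,0],[1,0,0,-0.8,0],[1,0,0,-0.4,0],[1,0,0,0,0]]]'

```text
t: 30.72
position: [441.9, 204.5, 60.2]
eef_rot: [0.733, 0.104, 0.671, -0.022]
force: [-1.0, -0.0, 0.6]
opening: 0.999
```

```bash
python3 - <<'E'
from h import *
o=st();cv2.imwrite("pics/w28.png",bot.snapshot("wrist")[:,:,::-1])
E
```

```text
t 30.72 pos [441.9 204.5  60.2] F [-1.  -0.   0.6] open 0.999 q [-0.61  0.34  0.15  2.22 -0.22  0.46  1.11]
jaw dir deg 80.04 x axis [ 0.097  0.106 -0.99 ] z ax [ 0.98  -0.182  0.077]
```

View pics/w28.png

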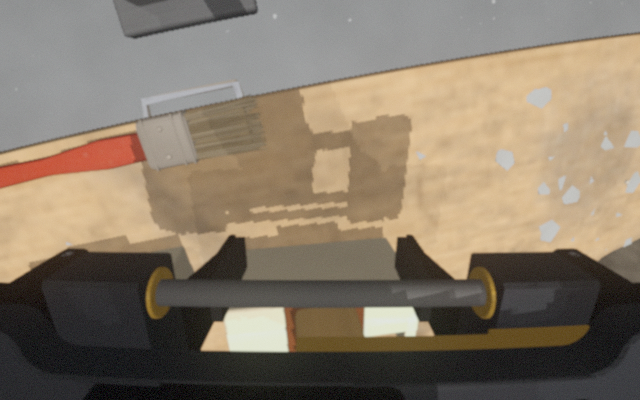

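Emit:
send_rows --moves '[[[1,0.4,-0.05,-0.1,0.05],[1,0.4,-0.05,0,0],[1,0.4,-0.05,0,0],[1,0.4,-0.05,0,0],[1,0,0,0,0]]]'

```text
t: 31.18
position: [493.3, 196.4, 62.3]
eef_rot: [0.733, 0.103, 0.672, -0.021]
force: [-0.1, -0.3, -0.4]
opening: 1.0
```

```bash
python3 - <<'E'
from h import *
o=st()
E
```

```text
t 31.18 pos [493.3 196.4  62.3] F [-0.1 -0.3 -0.4] open 1.0 q [-0.54  0.39  0.14  2.12 -0.24  0.51  1.18]
jaw dir deg 80.15 x axis [ 0.097  0.108 -0.989] z ax [ 0.981 -0.18   0.076]
```

Emit:
send_rows --moves '[[[1,0,0,-0.25,0],[1,0,0,0,0]]]'

```text
t: 31.35
position: [493.8, 196.6, 55.5]
eef_rot: [0.733, 0.104, 0.672, -0.021]
force: [-0.5, -0.0, -1.4]
opening: 1.002
```

```bash
python3 - <<'E'
from h import *
o=st();a=bot.snapshot("wrist")[:,:,::-1]
b=bot.snapshot("scene")[130:260,200:380,::-1]
cv2.imwrite("pics/w29.png",a);cv2.imwrite("pics/s29.png",cv2.resize(b,None,fx=4,fy=4,interpolation=2))
E
```

```text
t 31.35 pos [493.8 196.6  55.5] F [-0.5 -0.  -1.4] open 1.002 q [-0.53  0.41  0.13  2.12 -0.24  0.49  1.19]
jaw dir deg 80.12 x axis [ 0.097  0.109 -0.989] z ax [ 0.981 -0.181  0.076]
```

View pics/w29.png

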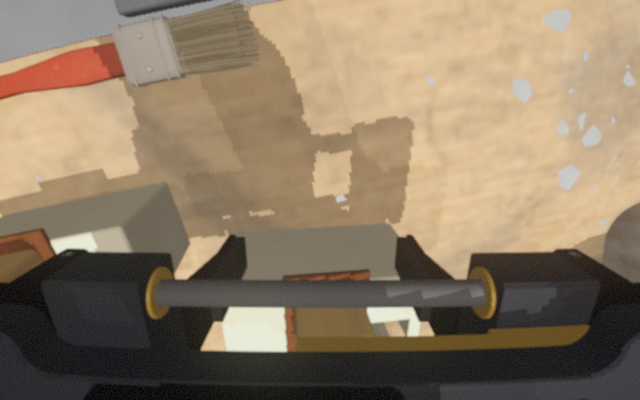

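View pics/s29.png

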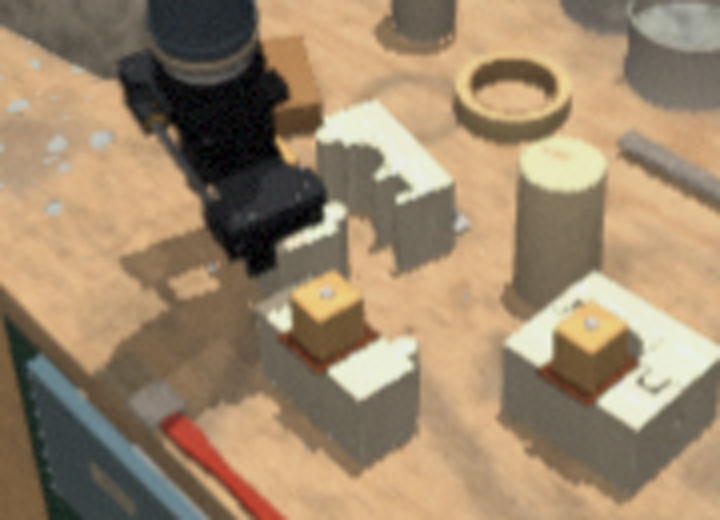

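Emit:
send_rows --moves '[[[1,0.35,-0.04,0,0],[1,0.35,-0.04,0,0],[1,0.2,-0.03,0,0],[1,0,0,0,0]]]'

```text
t: 31.78
position: [517.3, 194.2, 55.8]
eef_rot: [0.731, 0.103, 0.675, -0.02]
force: [-1.1, -0.8, -0.8]
opening: 1.002
```

```bash
python3 - <<'E'
from h import *
o=st();a=bot.snapshot("wrist")[200:360,190:450,::-1]
b=bot.snapshot("scene")[0:200,150:350,::-1]
cv2.imwrite("pics/w30.png",cv2.resize(a,None,fx=3,fy=3,interpolation=2));cv2.imwrite("pics/s30.png",cv2.resize(b,None,fx=3,fy=3,interpolation=2))
E
```

```text
t 31.78 pos [517.3 194.2  55.8] F [-1.1 -0.8 -0.8] open 1.002 q [-0.5   0.43  0.13  2.07 -0.25  0.53  1.22]
jaw dir deg 80.26 x axis [ 0.088  0.11  -0.99 ] z ax [ 0.982 -0.177  0.068]
```

View pics/w30.png

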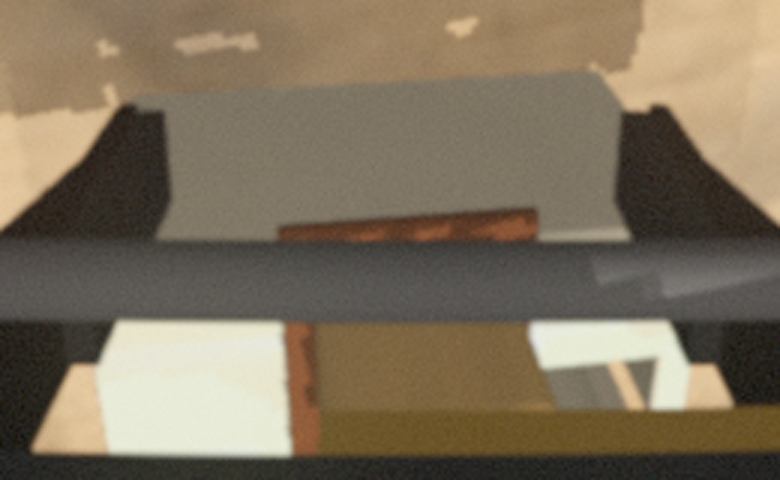

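View pics/s30.png

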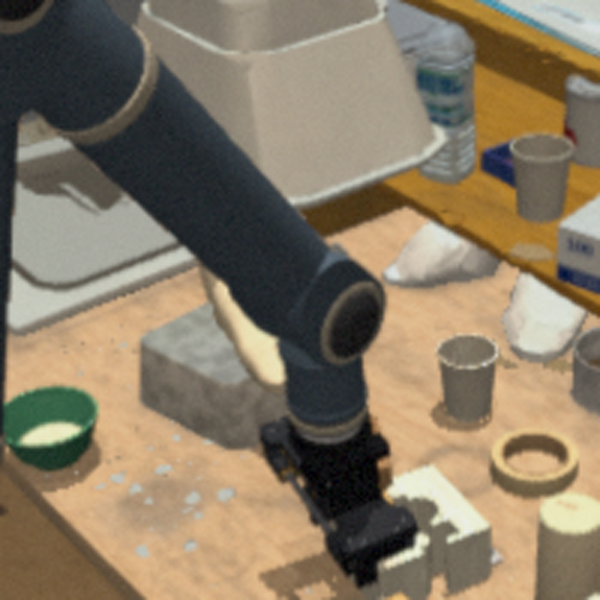

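Emit:
send_rows --moves '[[[1,0.3,-0.04,0,0],[1,0.1,-0.02,0,0],[1,0,0,0,0]]]'

```text
t: 32.13
position: [526.5, 193.0, 55.6]
eef_rot: [0.729, 0.102, 0.677, -0.019]
force: [-3.2, 0.3, 1.1]
opening: 1.001
```

```bash
python3 - <<'E'
from h import *
o=st()
b=bot.snapshot("scene")[130:230,240:340,::-1]
cv2.imwrite("pics/s31.png",cv2.resize(b,None,fx=6,fy=6,interpolation=2))
E
```

```text
t 32.13 pos [526.5 193.   55.6] F [-3.2  0.3  1.1] open 1.001 q [-0.49  0.45  0.13  2.05 -0.25  0.54  1.23]
jaw dir deg 80.33 x axis [ 0.084  0.11  -0.99 ] z ax [ 0.982 -0.175  0.064]
```

View pics/s31.png

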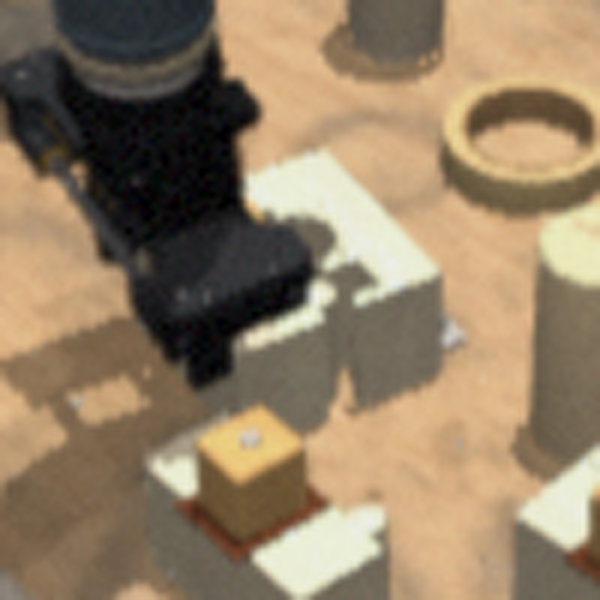

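```bash
python3 - <<'E'
from h import *
s=cam('scene')
ex=np.array([.986,-.167,0]);ey=np.array([.167,.986,0]);m=np.array([604.8,181.5,70.])
P=[m-60*ey,m-60*ey+50*ex]+[m-g*ex-60*ey for g in (0,5,10,15,20)]+[m-10*ex-56*ey]
for p in proj(s,P):print((p-[240,130])*6)
E
```

```text
[359.40054678 299.9947532 ]
[445.45254701 266.44781393]
[359.40054678 299.9947532 ]
[350.66639003 303.40223467]
[341.90867207 306.8193739 ]
[333.12736625 310.24618522]
[324.32244656 313.68268276]
[337.89161223 302.31276207]
```

Emit:
send_rows --moves '[[[1,0.2,-0.03,0,0],[1,0.15,-0.02,0,0],[1,0,0,0,0]]]'

```text
t: 32.43
position: [533.7, 192.2, 55.3]
eef_rot: [0.727, 0.101, 0.679, -0.019]
force: [-1.4, -0.2, 0.8]
opening: 1.001
```

```bash
python3 - <<'E'
from h import *
o=st()
b=bot.snapshot("scene")[130:230,240:340,::-1]
cv2.imwrite("pics/s32.png",cv2.resize(b,None,fx=6,fy=6,interpolation=2))
E
```

```text
t 32.43 pos [533.7 192.2  55.3] F [-1.4 -0.2  0.8] open 1.001 q [-0.48  0.46  0.13  2.03 -0.25  0.56  1.24]
jaw dir deg 80.41 x axis [ 0.078  0.11  -0.991] z ax [ 0.983 -0.173  0.058]
```

View pics/s32.png

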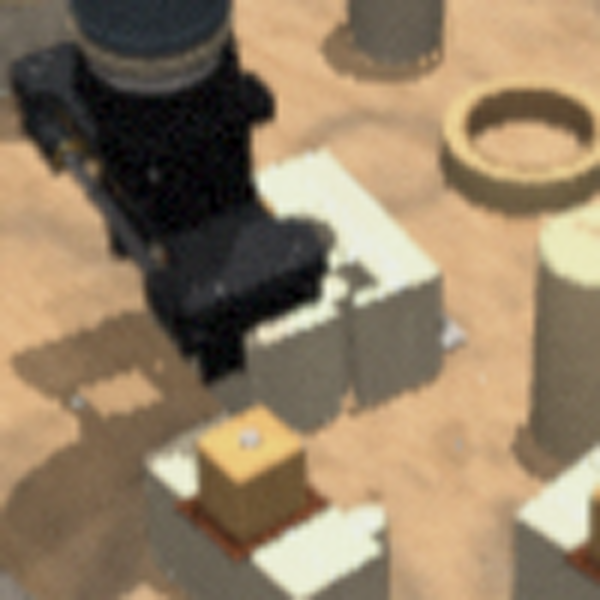

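Emit:
send_rows --moves '[[[1,0.15,-0.02,0,0],[1,0.15,-0.02,0,0],[1,0.1,-0.02,0,0]]]'

```text
t: 32.73
position: [541.4, 191.3, 55.0]
eef_rot: [0.724, 0.101, 0.682, -0.018]
force: [-6.1, 1.4, 5.6]
opening: 1.001
```

```bash
python3 - <<'E'
from h import *
o=st()
b=bot.snapshot("scene")[130:230,240:340,::-1]
cv2.imwrite("pics/s33.png",cv2.resize(b,None,fx=6,fy=6,interpolation=2))
E
```

```text
t 32.73 pos [541.4 191.3  55. ] F [-6.1  1.4  5.6] open 1.001 q [-0.47  0.47  0.13  2.01 -0.25  0.58  1.25]
jaw dir deg 80.49 x axis [ 0.069  0.111 -0.991] z ax [ 0.984 -0.171  0.05 ]
```

View pics/s33.png

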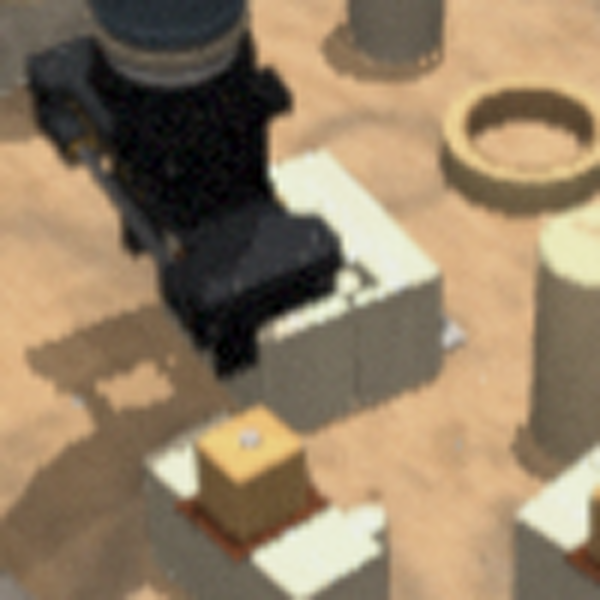

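Emit:
send_rows --moves '[[[1,0.15,-0.02,0,0],[1,0.15,-0.02,0,0],[1,0.15,-0.02,0,0],[1,0.15,-0.02,0,0]]]'

```text
t: 33.12
position: [544.6, 191.2, 53.4]
eef_rot: [0.713, 0.099, 0.694, -0.019]
force: [-11.7, 0.5, 9.2]
opening: 1.001
```

```bash
python3 - <<'E'
from h import *
o=st()
E
```

```text
t 33.12 pos [544.6 191.2  53.4] F [-11.7   0.5   9.2] open 1.001 q [-0.46  0.49  0.12  1.98 -0.26  0.62  1.26]
jaw dir deg 80.48 x axis [ 0.037  0.111 -0.993] z ax [ 0.986 -0.167  0.018]
```

Emit:
send_rows --moves '[[[1,0.25,-0.03,0,0],[1,0.25,-0.03,0,0],[1,-0.3,0.05,0,0],[1,-0.6,0.1,0,0],[1,-0.8,0.1,0,0],[1,-0.8,0.1,0,0],[1,-0.6,0,0.3,0],[1,0,0,0.9,0],[1,0,-0.4,0.9,0]]]'

```text
t: 33.87
position: [450.7, 189.2, 112.4]
eef_rot: [0.705, 0.097, 0.703, -0.02]
force: [0.2, 0.0, 0.2]
opening: 0.996
```

```bash
python3 - <<'E'
from h import *
o=st()
b=bot.snapshot("scene")[130:250,230:370,::-1]
cv2.imwrite("pics/s34.png",cv2.resize(b,None,fx=5,fy=5,interpolation=2))
E
```

```text
t 33.87 pos [450.7 189.2 112.4] F [0.2 0.  0.2] open 0.996 q [-0.55  0.28  0.15  2.12 -0.21  0.7   1.16]
jaw dir deg 80.45 x axis [ 0.012  0.109 -0.994] z ax [ 0.986 -0.165 -0.006]
```

View pics/s34.png

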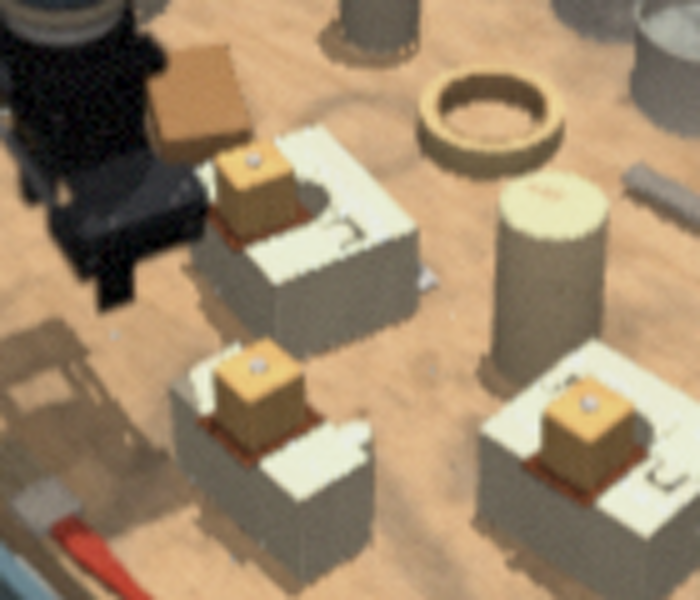

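Both look closed. I'll check half_a with the wrist camera from the same spot as before.

Emit:
send_rows --moves '[[[1,0,-0.6,0.9,0],[1,0,-0.8,0.9,0],[1,0,-0.9,0.7,0],[1,0.2,-0.9,0.2,0],[1,0.6,-0.9,0,0],[1,0.8,-0.8,0,0],[1,0.9,-0.3,0,0],[1,0.9,0,0,0],[1,0.9,0,0,0],[1,0.9,0,0,0]]]'

```text
t: 34.75
position: [623.5, 14.0, 210.9]
eef_rot: [0.722, 0.103, 0.684, -0.022]
force: [-0.6, 0.7, 0.3]
opening: 1.002
```

```bash
python3 - <<'E'
from h import *
o=st();np.save('o35.npy',o,allow_pickle=True);a=bot.snapshot("wrist")[:,:,::-1]
cv2.imwrite("pics/w35.png",a);cv2.imwrite("pics/t35.png",bot.snapshot("top")[:,:,::-1])
E
```

```text
t 34.75 pos [623.5  14.  210.9] F [-0.6  0.7  0.3] open 1.002 q [-0.26  0.37  0.3   1.74 -0.26  1.    1.54]
jaw dir deg 79.98 x axis [ 0.063  0.108 -0.992] z ax [ 0.983 -0.179  0.043]
```

View pics/w35.png

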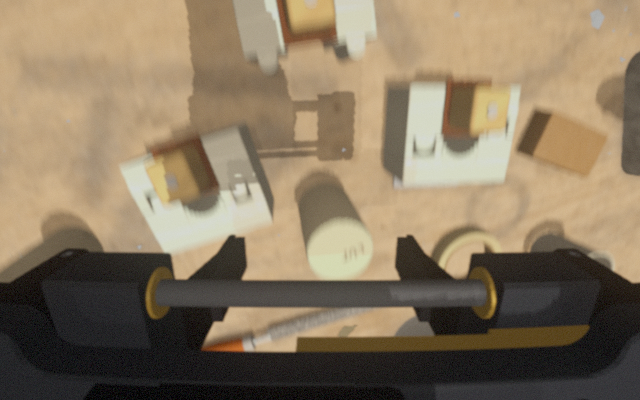

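```bash
python3 - <<'E'
import cv2
a=cv2.imread("pics/w35.png")
cv2.imwrite("pics/w35a.png",cv2.resize(a[70:200,380:530],None,fx=4.6,fy=4.6,interpolation=2)[:600])
cv2.imwrite("pics/w35b.png",cv2.resize(a[115:260,110:285],None,fx=4,fy=4,interpolation=2)[:600])
E
```

```text
(no output)
```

View pics/w35a.png

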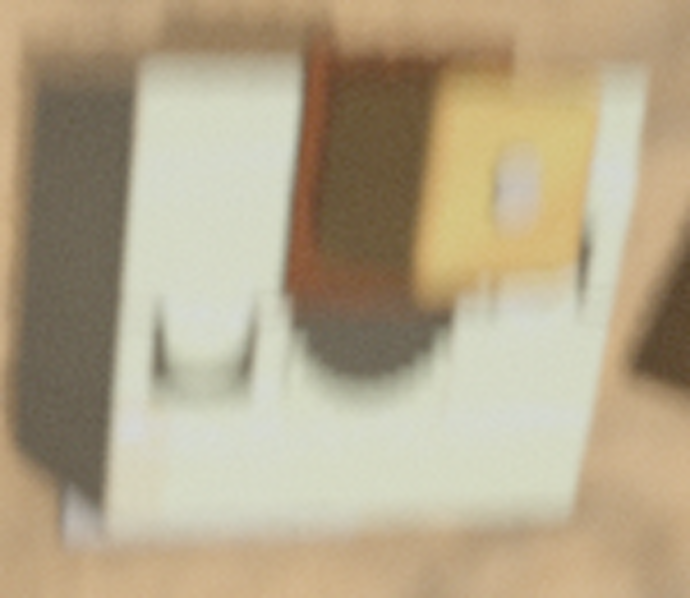

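View pics/w35b.png

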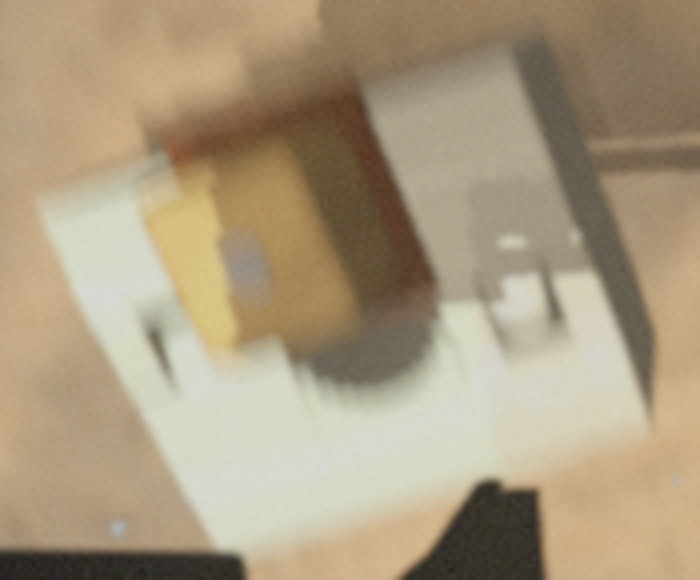

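Emit:
send_rows --moves '[[[1,0.3,0,0,0],[1,0,0,0,0],[1,0,0,0,0],[1,0,0,0,0]]]'

```text
t: 35.18
position: [635.6, 12.5, 209.4]
eef_rot: [0.724, 0.102, 0.682, -0.024]
force: [0.1, -0.2, 0.5]
opening: 1.0
```

```bash
python3 - <<'E'
from h import *
o=st();a=bot.snapshot("wrist")[:,:,::-1]
cv2.imwrite("pics/w36.png",a)
cv2.imwrite("pics/w36a.png",cv2.resize(a[50:200,380:540],None,fx=4,fy=4,interpolation=2)[:600])
cv2.imwrite("pics/w36b.png",cv2.resize(a[100:250,110:285],None,fx=4,fy=4,interpolation=2)[:600])
E
```

```text
t 35.18 pos [635.6  12.5 209.4] F [ 0.1 -0.2  0.5] open 1.0 q [-0.26  0.39  0.3   1.72 -0.26  1.    1.54]
jaw dir deg 79.92 x axis [ 0.069  0.104 -0.992] z ax [ 0.982 -0.18   0.049]
```

View pics/w36a.png

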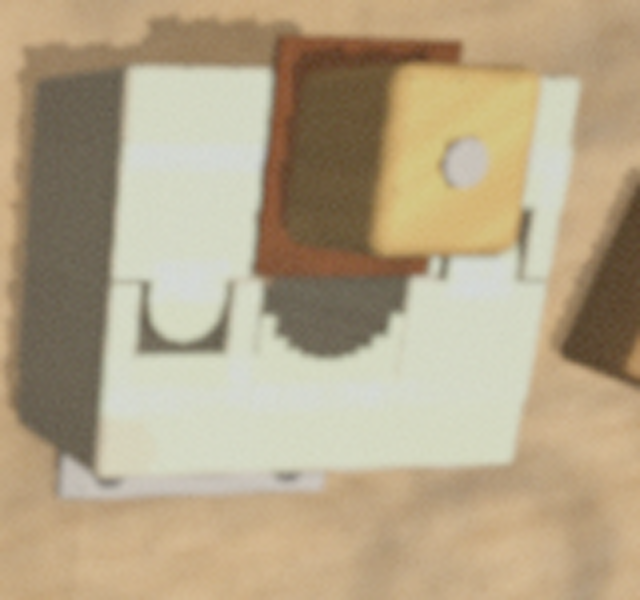

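View pics/w36b.png

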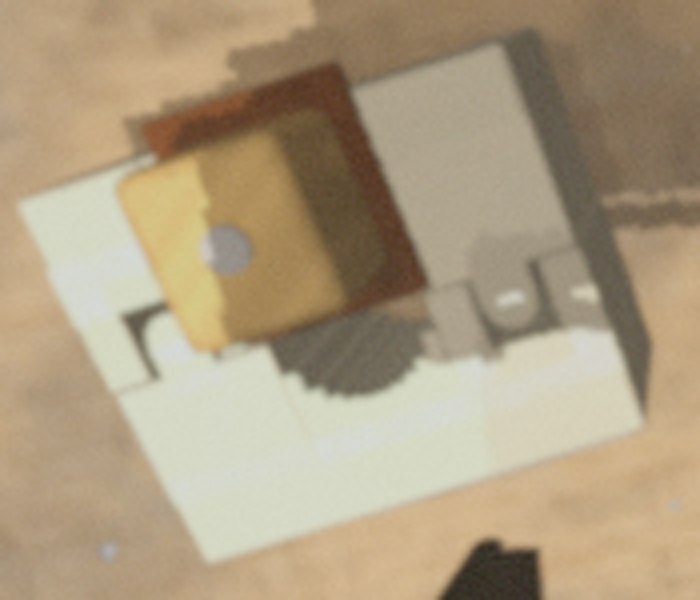

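View pics/t35.png

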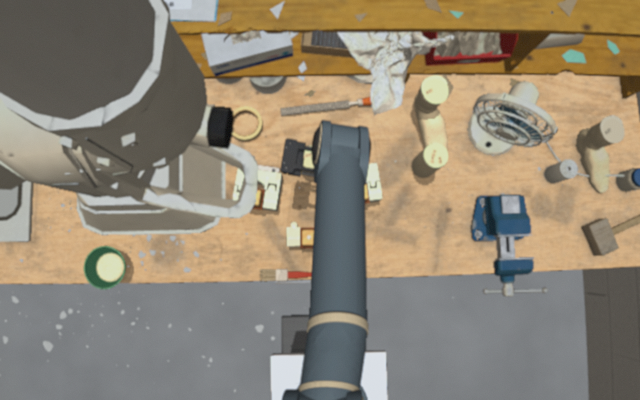

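Both joints are flush, with only a hairline at the parting line and the end faces in line. half_c stands clear of the others, so I hand in.

```bash
python3 -c "
from bench import bot
print(bot.finish_job())"
```

```text
the job is handed in; nothing more can be done
None
```

I handed the job in at about 35 s of the 72 s allowed: half_b is closed on fixed_b, half_a on fixed_a, and half_c stands alone on the bench. `finish_job` gives no verdict.

- **half_c** (the odd one, two tongues): I moved it first, since it stood in front of fixed_b. It now stands near (470, 45) mm.
- **half_b:** I carried it to fixed_b and mated it there. After release it stood about 2.5 mm open, so I pushed it home from behind with shut fingers, up to about 18 N.
- **half_a:** I lined it up in front of fixed_a and pushed it home with both open fingers at a low height. My estimates put the extractor hood too close to the arm to carry it in.

**Last checks:** The final wrist picture shows both parting lines as hairlines with tongues seated in their grooves. In the last pictures, all three halves stood upright and half_c was well clear of the others. The casts, sanding block and brush looked to be where they started. I judged all of this by eye and did not measure final gaps, sideways offsets or bystander positions.

**What disagreed:** My two measurements of fixed_a's angle differed by about 1°, and position readings differed by about 2–3 mm between views. The tool also drifted up to about 0.1 rad from vertical, which is why I finished each half by pushing rather than while gripping it.

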